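# Pin the slate in the drilling jig and probe the guide bush

## Task

Pick up the hold-down bar and push its cross rod down past the sprung gates of the jig's two fork clips until it sits at the bottom and both gates have snapped shut above it, then let it go. Then take the bore probe out of its stand, lower its thin stem straight down through the jig's guide hole without the probe touching the hole's wall, the rest of the jig or the slate, until the tip is about half-way between the underside of the guide and the slate, and keep holding it there, still and centred in the hole - the program finishes while holding the probe, with the other things on the bench left alone.

Things in the scene. Friction and masses are not known exactly. Their poses are not given: they have to be found in the camera images.
- bar_center (a point): Hold-down bar, 0.22 kg: upright square block 26 x 26 mm, 55 mm tall, standing on its foot, with a steel cross rod 10 mm thick, 190 mm long, through it along this y axis, rod axis 30 mm above the foot. This point: the block's centre, 27.5 mm above the foot; z up. Grip the block on its +x and -x faces, upper half. Either way round fits the clips.
- seat (a point): Where bar_center lies when the bar is seated (bar's y along this y, either way round); 45 mm to -x of the jig's centre, 49 mm above the bench. Fork clips stand 78 mm to its +y and -y: slots 13 mm wide in x, open upward, flared, tops 37 mm above this point. Seated, the rod lies on the slot floors, the foot about 1.5 mm over the slate. Pushing past both gates takes 5 to 15 N.
- gate_left (a joint): Sprung brass gate across the slot of the clip on the +y side, hinged on its -x side: 0 rad closed (nose over the slot), grows to 1.2 as the rod pushes the nose down and aside; it springs back to 0 by itself above the seated rod.
- gate_right (a joint): The same gate on the clip on the -y side.
- bore (a point): Centre of the upper mouth of the guide hole, 92 mm to +x of the seat point, 80 mm above the bench; axes as the jig, z up. The hole is vertical, 22 mm in diameter, straight through a steel block 40 (x) x 44 (y) x 30 mm high on a bridge along y (72 mm high) with posts 85 mm to +y and -y. Below the block is a gap of 30 mm down to the slate, whose top is 60 mm below this point.
- stand: Fixed black probe stand, 78 x 78 mm foot, top plate 56 x 70 mm at 105 mm above the bench with a 16 mm hole in which the probe hangs; origin: centre of the underside.
- probe_handle (a point): Bore probe, 0.15 kg, hanging in its stand: grey square handle 26 x 26 x 60 mm whose lower end rests on the stand's top plate; below it a steel stem 10 mm in diameter, 90 mm long. This point: the handle's centre, 30 mm above its lower end, 120 mm above the tip; x, y square to its faces, z up. Lift at least 95 mm to clear the stand.
- probe_tip (a point): The lower end of the probe's stem, on its axis.
- probe_stem (a point): Point on the axis of the probe's stem 30 mm above the tip (in the middle of the guide hole when the tip hangs half-way between guide and slate).
- blank: Gable-shaped slate blank, 120 x 111 x 8 mm, lying loose on the jig's base under the bar and the guide; origin at its underside.
- jig: The fixed drilling jig: aluminium base 180 (x) x 200 (y) x 12 mm with two fork clips, the bridge with the guide block, and a slate blank on it; origin: centre of the underside of the base; z up. The probe may touch no part of it.
- pencil: Carpenter's pencil, 178 mm, bystander.
- chisel: Steel slater's chisel, 298 mm, bystander.
- offcut_small: Slate offcut 50 x 63 x 8 mm, bystander.
- offcut_long: Slate offcut 62 x 96 x 8 mm, bystander.
- offcut_chip: Slate offcut 45 x 60 x 8 mm, bystander.
Things that resemble listed ones, but are neither listed nor needed, are in the scene too. There is more than one size of the part that bears probe_handle; the job needs the smaller.

How it is judged:
On the way, in this order (a step that is already met when the one before it is completed fails the run):
1. the bar is seated in both clips, both gates closed above its rod, and let go (z of bar_center in the frame of seat between -0.004 and 0.003 m and horizontal distance between bar_center and seat below 0.012 m and angle between the y axis of bar_center and the y axis of seat, either way round below 0.08 rad and value of joint each of gate_left, gate_right below 0.2 rad and contact force between the fingers and bar below 0.2 N), for 0.2 s.
2. the probe's tip is through the guide hole, centred, in the gap above the slate (z of probe_tip in the frame of bore between -0.057 and -0.033 m and horizontal distance between each of probe_tip, probe_stem and bore below 0.004 m and contact force between the fingers and probe above 1 N and contact force between probe and stand below 0.1 N), for 0.2 s.
At the end, for the whole second after the job is handed in: Bar let go and seated (height +3/-4 mm, 12 mm sideways, 0.08 rad), both gates within 0.2 rad of closed. Probe gripped, off its stand, still (under 20 mm/s), tip 3 to 27 mm below the guide's underside, its axis within 4 mm of the hole's axis at the tip and 30 mm above it (all of step 1 and all of step 2 and linear speed of probe below 0.02 m/s); the arm keeps its last pose, push and grip.
It fails at once if the probe touches the jig (contact force between probe and jig above 0.3 N).
It fails at once if the probe touches the slate blank (contact force between probe and blank above 0.3 N).
It fails at once if a bystander is moved by more than 30 mm (distance of any of pencil, chisel, offcut_small, offcut_long, offcut_chip from where it was at the start of the episode above 0.03 m).
It also fails if it takes over 54 s, if anything falls off the work surface, if the arm or the gripper's body presses on something with over 40 N, if the wrist force passes 120 N, or if a joint passes its speed limit or range.

## Robot

A 6-joint arm with a two-finger parallel gripper is mounted at the origin on a cart in front of the work surface, level with it; the furniture and walls round the work are solid. World frame = base frame: x ahead of the robot, y to its left, z up, the work surface at z = 0. Lengths are in m, angles in rad, forces in N, time in s.
With the tool pointing down it reaches from about 0.375 to 0.825 m from the base axis. Payload 5.5 kg.
Tool frame: the origin (TCP) lies midway between the tips of the shut fingers; the grasp point (between the pads) lies 19 mm behind it; z points along the fingers, y is the direction in which the jaws open and shut (so a half turn about z gives the same grasp; the last joint's range is limited). The gripper opens to 85 mm and grips with 20 to 120 N. Pads are 22 mm wide; open, the fingers measure 114 mm over their backs; the gripper's body (76 mm by 85 mm) begins 54 mm behind the grasp point. The pads swing forward as they close: fully open they stand 13 mm farther back than shut.
Start: joints at [-1.302, 0.314, -0.047, 1.21, 0, 1.571], TCP at [0.159, -0.578, 0.231] pointing down, gripper open.
Joint ranges: [-2.67, 2.67], [-0.69, 1.73], [-1.03, 1.25], [-2.08, 2.16], [-1.42, 1.45], [-3.14, 3.14]. Speed limits (rad/s): [2.39, 2.39, 3.01, 3.14, 3.14, 3.14].

## Interface

Orientations are given as a 3x3 rotation matrix whose columns are the frame's x, y, z axes.
In Python, from rig import sense, camera, camera_info, hand_in gives the robot as it stands.
- The arm moves only by the tool apply_moves, never from a script. Its argument "rows" is a list of rows, each a list of 7 numbers: the shift along the tool's x, y, z in units of 0.3 m (1.0 is 0.3 m), then the turn, a rotation vector about the tool's x, y, z in units of 180 degrees (1.0 is 180 degrees), then the opening, from -1 (shut) to 1 (fully open). A call has 1 to 12 rows; each row is the pose to reach, as a shift and turn from the pose commanded when the call began, along the tool's axes at that moment, turning the shorter way round; what a row does not reach only later rows make up. A row lasts 1/8 s, in which the tool goes at most 62.5 mm and 10.7 degrees, less where a joint would pass 70% of its speed; a pose out of reach is approached as far as the arm can. A call with a number of a shift or a turn outside -1 to 1 is refused whole. A call with a gripper value outside its range is refused whole. The fingers move at their own pace and stop on an object; "squeeze" is the grip in N (left out, the last holds). Time passes only in rows, so rows that repeat a pose let the fingers close. It gives the time, the measured TCP pose, the force and the opening at its end, in the units of the state.
- sense(): the state, without advancing time (a new reading comes with each control period).
- camera(name): name is "scene" or "top" or "wrist"; returns (picture, depth): 420x560x3 uint8, blue, green, red; 420x560 float32, m along the optical axis (not along the pixel's ray), 0 where there is no reading.
- camera_info(name): a dict with "fx", "fy", "cx", "cy" (pixels), "R" (3x3) and "t" (3): a world point X has camera coordinates R X + t. Camera axes: x right, y down, z forward; pixel columns grow to the right and rows downward; lengths in m; the calibration is good to about 2 mm. A picture is of the moment at which its call begins: read the wrist's pose just before it. camera_info takes no time and is no camera call; for the wrist camera it gives the pose at the moment of the call.
- hand_in(): hands the job in, once; it reports no verdict.
The state is a dict: "clock": time; "joints": joint angles; "joint_vel": joint speeds; "joint_efforts": joint torques, N m; "eef_pos": TCP position; "ee_rot": TCP orientation; "contact_force": force on the tool from outside, world axes, zero at the start; "wrist_torque": the same for the moment, N m; "gripper_width": opening from 0.0 (shut) to 1.0 (fully open).
Only numpy, scipy, OpenCV 4.12 (cv2) and the standard library are available. Lean on these libraries where they do the work, as an engineer would, in place of code of your own. Each camera call takes 0.05 s, during which the arm holds its last target.

## Working session

There is one attempt and no reset: what is moved stays moved. The work goes in short steps, Python scripts to look and compute and a tool call to move; the robot and the scene stay as the last step left them, time stands still between calls to the robot, and variables do not carry over. Pictures are saved under pics/ and viewed, and the job is handed in when it is done.

Besides the shell and the picture viewer there is one more tool, called after ">>>" as name(argument=value, ...), one argument or row to a line, values as JSON. apply_moves: Moves the arm, as the interface text tells. Shifts and turns lie within -1 to 1; 1 stands for 0.3 m of shift or 180 degrees of turn. Its arguments: {"type":"object","properties":{"rows":{"type":"array","items":{"type":"array","items":{"type":"number","minimum":-1,"maximum":1}}},"squeeze":{"type":"number"}},"required":["rows"]}

```bash
mkdir -p pics; ls; cat > h.py <<'E'
import numpy as np, cv2, pickle
from rig import sense, camera, camera_info, hand_in
def snap(name,fn):
    info=camera_info(name); im,d=camera(name)
    cv2.imwrite(f'pics/{fn}.png',im); pickle.dump((info,im,d),open(f'pics/{fn}.pkl','wb'))
    return info,im,d
def load(fn): return pickle.load(open(f'pics/{fn}.pkl','rb'))
def pt(info,d,u,v,r=1):
    p=d[v-r:v+r+1,u-r:u+r+1]; p=p[p>0]; z=np.median(p)
    c=np.array([(u-info['cx'])/info['fx']*z,(v-info['cy'])/info['fy']*z,z])
    return np.array(info['R']).T@(c-np.array(info['t']))
def cloud(info,d):
    v,u=np.mgrid[0:d.shape[0],0:d.shape[1]]
    c=np.stack([(u-info['cx'])/info['fx']*d,(v-info['cy'])/info['fy']*d,d],-1)
    return (c-np.array(info['t']))@np.array(info['R'])
def onplane(info,u,v,z):
    R=np.array(info['R']);o=-R.T@np.array(info['t'])
    r=R.T@np.array([(u-info['cx'])/info['fx'],(v-info['cy'])/info['fy'],1])
    return o+r*(z-o[2])/r[2]
def crop(fn,u0,v0,u1,v1,s,out):
    im=load(fn)[1][v0:v1,u0:u1]
    cv2.imwrite(f'pics/{out}.png',cv2.resize(im,None,fx=s,fy=s,interpolation=cv2.INTER_CUBIC))
def proj(info,X):
    c=np.array(info['R'])@np.array(X)+np.array(info['t'])
    return info['fx']*c[0]/c[2]+info['cx'],info['fy']*c[1]/c[2]+info['cy']
E
python3 - <<'E'
from h import *
np.set_printoptions(precision=4,suppress=True)
s=sense();print(s)
for n in('scene','top','wrist'):
    i,im,d=snap(n,n+'0');print(n,i)
E
```

```text
pics
{'clock': 0.0, 'joints': array([-1.302 ,  0.3142, -0.0481,  1.2102,  0.    ,  1.5708]), 'joint_vel': array([ 0.0003,  0.0019,  0.0006, -0.0028, -0.0001, -0.0016]), 'joint_efforts': array([  0.0036, -53.9587,  33.9751,   0.0192,   0.0003,  -0.    ]), 'eef_pos': array([ 0.1592, -0.5779,  0.2304]), 'ee_rot': array([[ 0.9641,  0.2656, -0.0004],
       [ 0.2656, -0.9641,  0.0017],
       [ 0.    , -0.0018, -1.    ]]), 'contact_force': array([-0.5623,  0.0723, -0.7008]), 'wrist_torque': array([-0.0161, -0.002 ,  0.03  ]), 'gripper_width': 0.9980440671720817}
scene {'fx': 488.4010102240498, 'fy': 488.4010102240498, 'cx': 276.8867167511455, 'cy': 201.56367806900107, 'R': array([[-0.7176, -0.6963,  0.0161],
       [-0.5543,  0.5569, -0.6186],
       [ 0.4217, -0.4528, -0.7856]]), 't': array([0.3864, 0.3567, 1.1818])}
top {'fx': 494.31536875450473, 'fy': 494.31536875450473, 'cx': 279.82408681082353, 'cy': 208.41125065584362, 'R': array([[-0.006 , -1.    , -0.0013],
       [-0.9986,  0.0061, -0.0523],
       [ 0.0523,  0.001 , -0.9986]]), 't': array([-0.0218,  0.5452,  1.3935])}
wrist {'fx': 308.6210029885495, 'fy': 308.6210029885495, 'cx': 281.20337751777845, 'cy': 208.83895644035596, 'R': array([[ 0.2655, -0.9641, -0.0018],
       [-0.9165, -0.2529,  0.3101],
       [-0.2994, -0.0807, -0.9507]]), 't': array([-0.5989, -0.0407,  0.3803])}
```

View pics/scene0.png

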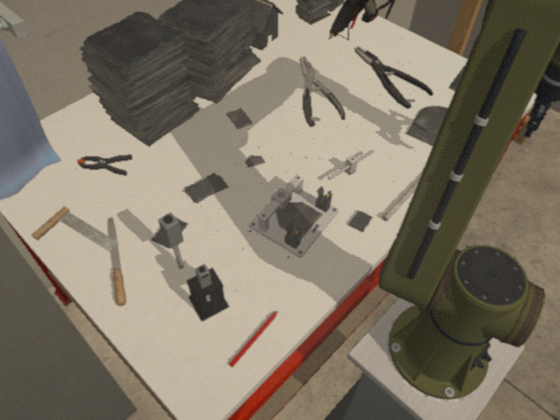

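View pics/top0.png

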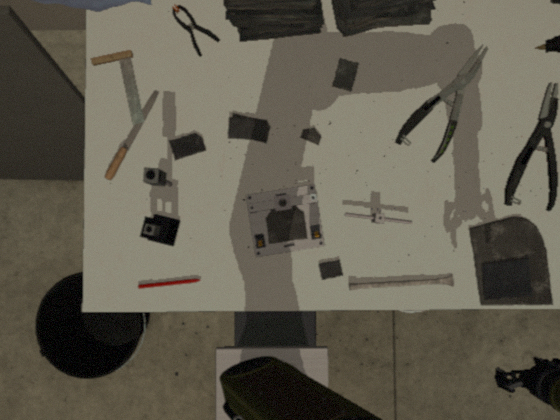

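Two stands with probes are visible: top (155,176) and (160,229). The bar is at (377,215) and the jig at (286,220). I'll enlarge these.

```bash
python3 - <<'E'
from h import *
crop('top0',120,150,220,260,7,'c1');crop('top0',235,170,335,270,6,'c2');crop('top0',330,180,425,250,8,'c3')
crop('scene0',110,190,250,330,4,'c4');crop('scene0',240,140,380,270,5,'c5')
E
```

```text
(no output)
```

View pics/c1.png

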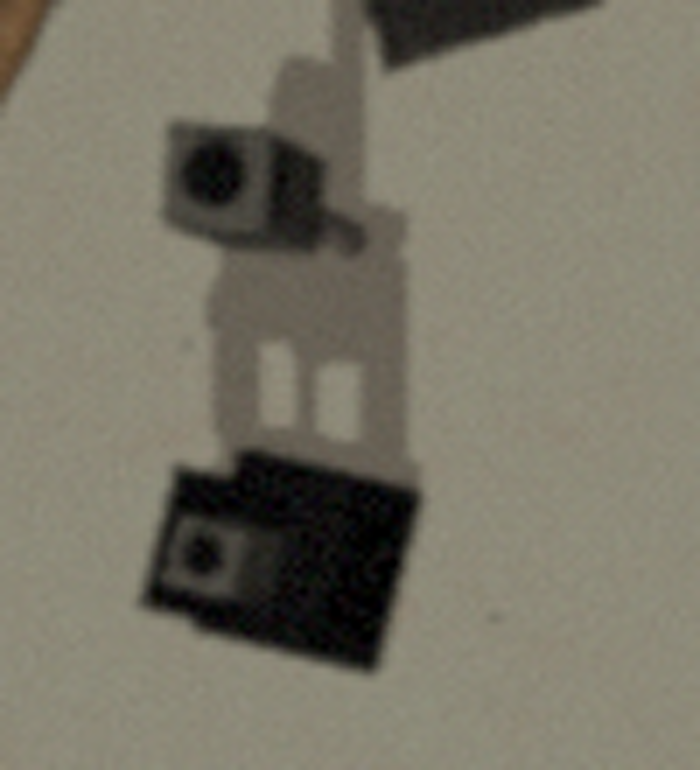

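View pics/c2.png

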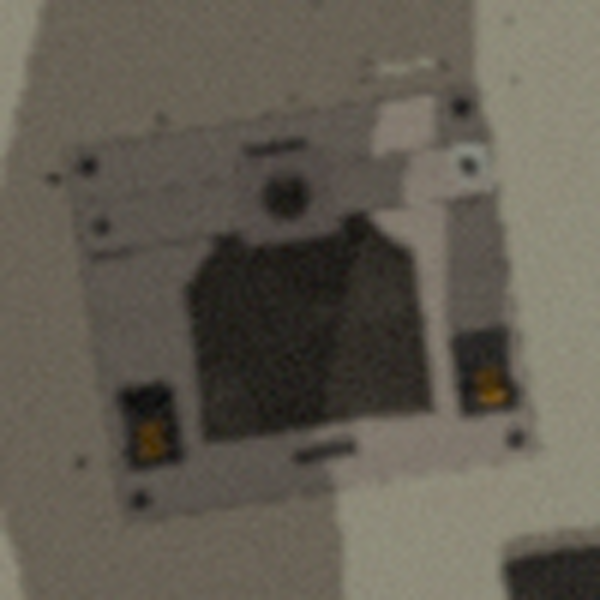

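View pics/c3.png

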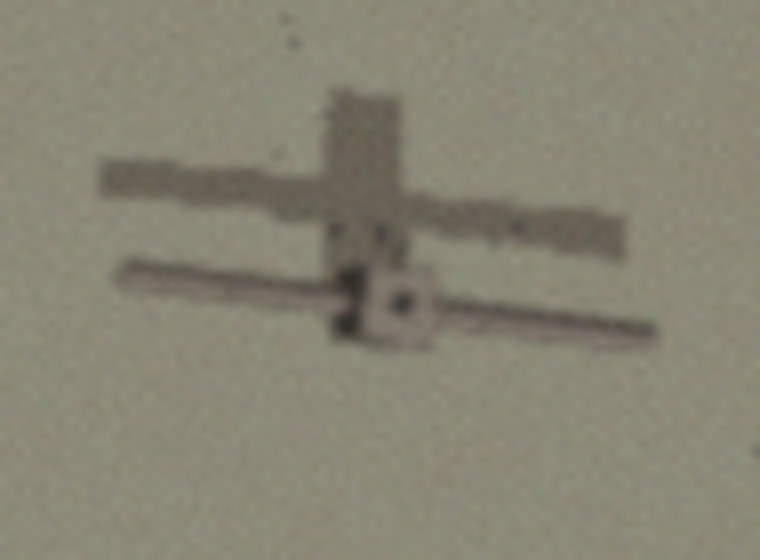

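View pics/c4.png

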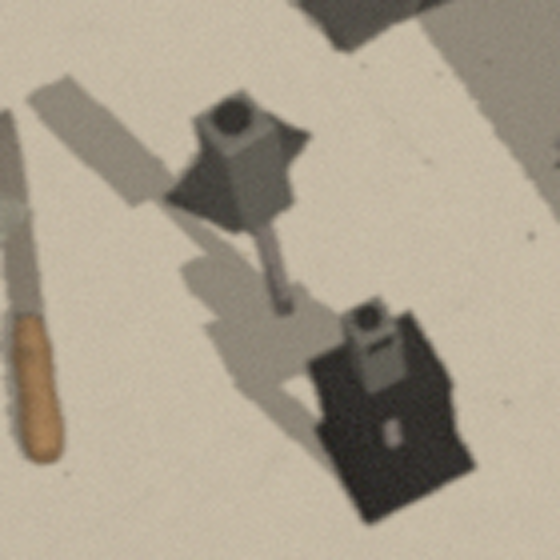

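View pics/c5.png

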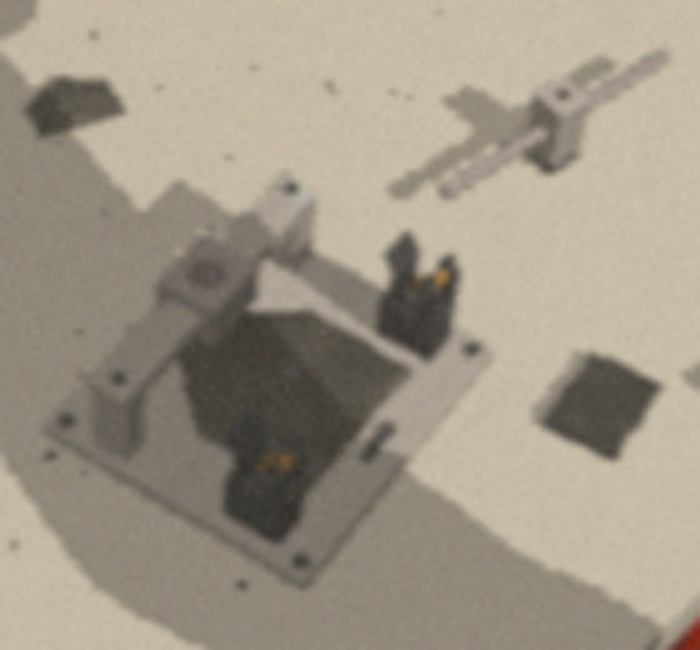

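```bash
python3 - <<'E'
from h import *
np.set_printoptions(precision=4,suppress=True)
i,im,d=load('top0'); P=cloud(i,d)
print('rod',onplane(i,344.75,213.8,.03),onplane(i,411.9,221.6,.03))
print('block',onplane(i,380.1,218.5,.055),pt(i,d,380,218))
# jig
o=(235,170);f=lambda u,v:(o[0]+u/6,o[1]+v/6)
print('bore',onplane(i,*f(286,194),.08),pt(i,d,275,203),pt(i,d,290,203))
for n,u,v,z in[('s1',88,165,.012),('s2',461,106,.012),('s3',140,500,.012),('s4',515,438,.012),('b1',101,226,.072),('b2',470,163,.072)]:print(n,onplane(i,*f(u,v),z),P[round(f(u,v)[1]),round(f(u,v)[0])])
for n,u,v in[('clipL',150,440),('clipR',490,390),('clipLtop',148,396),('clipRtop',482,345)]:
    a=f(u,v);print(n,P[round(a[1]),round(a[0])])
o=(120,150);g=lambda u,v:(o[0]+u/7,o[1]+v/7)
print('small',onplane(i,*g(204,557),.165),[P[round(g(*a)[1]),round(g(*a)[0])] for a in[(180,575),(225,580),(225,535)]])
print('big',[P[round(g(*a)[1]),round(g(*a)[0])] for a in[(180,215),(250,220),(250,150)]])
for a in[(175,470),(420,490),(375,670),(145,605),(240,455)]:print(P[round(g(*a)[1]),round(g(*a)[0])],onplane(i,*g(*a),.105))
E
```

```text
rod [ 0.528  -0.2077  0.03  ] [ 0.5049 -0.3961  0.03  ]
block [ 0.5134 -0.3019  0.055 ] [ 0.5147 -0.3014  0.0563]
bore [ 0.5581 -0.033   0.08  ] [ 0.5563 -0.0122  0.082 ] [ 0.5562 -0.0529  0.0796]
s1 [0.577  0.0609 0.012 ] [0.5753 0.0597 0.0147]
s2 [ 0.604  -0.1169  0.012 ] [ 0.6031 -0.1174  0.0118]
s3 [0.4179 0.0367 0.012 ] [0.4191 0.0373 0.0196]
s4 [ 0.4461 -0.141   0.012 ] [ 0.4461 -0.1415  0.0119]
b1 [0.5446 0.0513 0.072 ] [0.5435 0.0507 0.0743]
b2 [ 0.5723 -0.1169  0.072 ] [ 0.5727 -0.116   0.0731]
clipL [0.4481 0.0295 0.0685]
clipR [ 0.469  -0.1256  0.0769]
clipLtop [0.4672 0.0291 0.0766]
clipRtop [ 0.488  -0.1202  0.0782]
small [0.4855 0.3067 0.165 ] [array([0.4793, 0.3144, 0.1658]), array([0.4767, 0.2992, 0.1659]), array([0.4945, 0.2998, 0.164 ])]
big [array([0.6039, 0.3024, 0.2139]), array([0.604 , 0.2783, 0.2122]), array([0.6278, 0.2768, 0.2188])]
[0.5196 0.3334 0.1069] [0.5193 0.3339 0.105 ]
[ 0.5143  0.2624 -0.002 ] [0.5111 0.2407 0.105 ]
[ 0.4398  0.2795 -0.003 ] [0.4429 0.2574 0.105 ]
[0.4692 0.3431 0.1087] [0.4681 0.3449 0.105 ]
[0.5285 0.3335 0.0133] [0.5248 0.3092 0.105 ]
```

```bash
cat >> h.py <<'E'
from scipy.spatial.transform import Rotation as Ro
np.set_printoptions(precision=4,suppress=True)
def Rt(yaw): # tool down, x axis at world yaw (deg)
    a=np.radians(yaw);x=np.array([np.cos(a),np.sin(a),0]);z=np.array([0,0,-1.]);return np.stack([x,np.cross(z,x),z],1)
def go(pos,yaw):
    s=sense();R=s['ee_rot'];p=s['eef_pos']
    d=R.T@(np.array(pos)-p)/.3; w=Ro.from_matrix(R.T@Rt(yaw)).as_rotvec()/np.pi
    print('shift',d.round(4),'turn',w.round(4),'rows>=',np.linalg.norm(d)*.3/.0625,np.linalg.norm(w)*180/10.7,'clk',s['clock'])
def st():
    s=sense();R=s['ee_rot'];print(s['clock'],s['eef_pos'],'yaw',np.degrees(np.arctan2(R[1,0],R[0,0])),'tilt',R[:,2],'F',s['contact_force'],'T',s['wrist_torque'],'w',s['gripper_width']*85,'j',s['joints'])
E
python3 - <<'E'
from h import *
s=sense();i=camera_info('wrist');C=-i['R'].T@i['t'];R=s['ee_rot']
print(C,R.T@(C-s['eef_pos']),R.T@i['R'].T)
# bar yaw -7: tool y along bar x -> tool x along bar ±y: yaw 83 or -97
go([.42,-.29,.23],-7+0)
go([.515,-.302,.23],83);go([.515,-.302,.23],-97)
E
```

```text
[ 0.2356 -0.557   0.3733] [ 0.0792 -0.0002 -0.1426] [[-0.0001 -0.9507 -0.3101]
 [ 1.      0.     -0.0003]
 [ 0.0002 -0.3101  0.9507]]
shift [ 1.093  -0.6948  0.0031] turn [-0.0004  0.0001  0.1244] rows>= 6.216952331170466 2.09341229902334 clk 0.15
shift [ 1.3877 -0.5722  0.0029] turn [-0.0004 -0.0002 -0.3756] rows>= 7.205048333361056 6.317817264101185 clk 0.15
shift [ 1.3877 -0.5722  0.0029] turn [-0.0003  0.0004  0.6244] rows>= 7.205048333361056 10.504617471746784 clk 0.15
```

>>> apply_moves(
  rows=[
    [1,-0.42,0,0,0,-0.3,1],
    [1,-0.42,0,0,0,-0.3,1],
    [1,-0.42,0,0,0,-0.3,1],
    [1,-0.42,0,0,0,-0.3,1],
    [1,-0.42,0,0,0,-0.3,1],
    [1,-0.42,0,0,0,-0.3,1],
    [1,-0.42,0,0,0,-0.3,1],
  ],
)

```text
clock: 1.02
eef_pos: [0.4153, -0.3768, 0.231]
ee_rot: [[0.351, 0.936, -0.001], [0.936, -0.351, 0.0], [-0.0, -0.001, -1.0]]
contact_force: [-1.2, 0.4, -0.3]
gripper_width: 1.003
```

```bash
python3 - <<'E'
from h import *
st();go([.515,-.302,.23],83)
E
```

```text
1.025 [ 0.4153 -0.3768  0.231 ] yaw 69.44479288561007 tilt [-0.0008  0.0001 -1.    ] F [-1.2161  0.4328 -0.2821] T [-0.0084  0.0339 -0.0533] w 85.222998432498 j [-0.7365  0.2403 -0.1448  1.1863 -0.0005  1.1931]
shift [0.3501 0.2235 0.003 ] turn [-0.0003  0.     -0.0753] rows>= 1.9938738407419243 1.2668501100623866 clk 1.025
```

>>> apply_moves(
  rows=[
    [0.35,0.2235,0,0,0,-0.0753,1],
    [0.35,0.2235,0,0,0,-0.0753,1],
    [0.35,0.2235,0,0,0,-0.0753,1],
    [0.35,0.2235,0,0,0,-0.0753,1],
  ],
)

```text
clock: 1.52
eef_pos: [0.5136, -0.3038, 0.231]
ee_rot: [[0.125, 0.992, -0.001], [0.992, -0.125, -0.0], [-0.0, -0.001, -1.0]]
contact_force: [-0.8, -0.7, 0.1]
gripper_width: 0.999
```

```bash
python3 - <<'E'
from h import *
st();snap('wrist','w1')
E
```

```text
1.525 [ 0.5136 -0.3038  0.231 ] yaw 82.83401097166578 tilt [-0.0012 -0.0003 -1.    ] F [-0.829  -0.6522  0.0992] T [ 0.0446 -0.0374 -0.026 ] w 84.88135814985894 j [-0.5337  0.3082 -0.055   1.2085 -0.0009  1.1622]
```

View pics/w1.png

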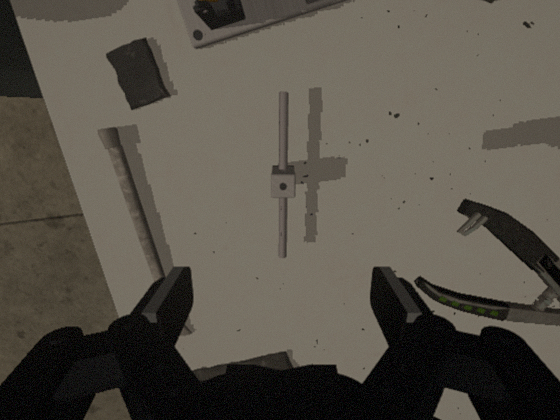

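```bash
python3 - <<'E'
from h import *
crop('w1',240,80,330,270,4,'c6')
i,im,d=load('w1')
a=onplane(i,283.5,92,.03);b=onplane(i,282.5,257.5,.03);print(a,b,(a+b)/2,np.linalg.norm(a-b))
print(onplane(i,283.3,185,.055),pt(i,d,278,178),pt(i,d,288,190))
P=cloud(i,d);m=(P[...,2]>.05)&(P[...,2]<.06)&(abs(P[...,0]-.514)<.04)&(abs(P[...,1]+.302)<.04);q=P[m];print(len(q),q.mean(0),q.min(0),q.max(0),cv2.minAreaRect((q[:,:2]*1000).astype(np.float32)))
m=(P[...,2]>.02)&(P[...,2]<.042)&(abs(P[...,0]-.514)<.04)&(abs(P[...,1]+.302)<.12);q=P[m][:,:2]*1000
print(cv2.fitLine(q.astype(np.float32),cv2.DIST_HUBER,0,.01,.01).ravel())
E
```

```text
[ 0.5272 -0.2091  0.03  ] [ 0.5025 -0.3987  0.03  ] [ 0.5148 -0.3039  0.03  ] 0.19121909393880773
[ 0.5154 -0.3017  0.055 ] [ 0.5108 -0.2937  0.0545] [ 0.5197 -0.3078  0.0548]
596 [ 0.5152 -0.3015  0.0547] [ 0.501  -0.3165  0.0501] [ 0.5289 -0.2883  0.0574] ((515.08251953125, -302.54144287109375), (26.518281936645508, 25.828691482543945), 82.31236267089844)
[   0.1272    0.9919  516.2645 -291.5941]
```

View pics/c6.png

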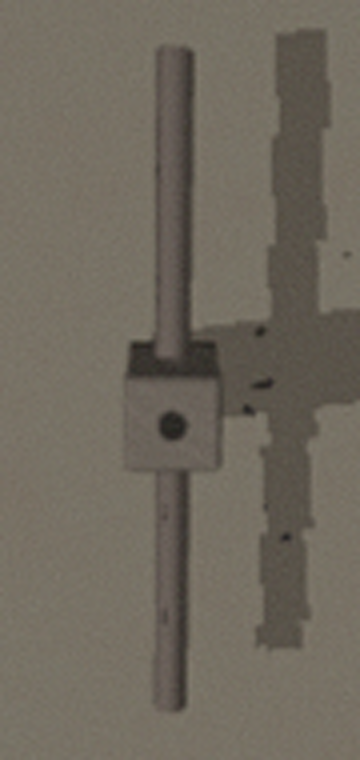

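```bash
python3 - <<'E'
from h import *
go([.511,-.03,.26],98.65)
E
```

```text
shift [ 0.9051 -0.1224 -0.0966] turn [-0.0003  0.0001 -0.0881] rows>= 4.4086363570353715 1.48197628559066 clk 1.575
```

>>> apply_moves(
  rows=[
    [0.905,-0.122,-0.097,0,0,-0.088,1],
    [0.905,-0.122,-0.097,0,0,-0.088,1],
    [0.905,-0.122,-0.097,0,0,-0.088,1],
    [0.905,-0.122,-0.097,0,0,-0.088,1],
    [0.905,-0.122,-0.097,0,0,-0.088,1],
    [0.905,-0.122,-0.097,0,0,-0.088,1],
    [0.905,-0.122,-0.097,0,0,-0.088,1],
    [0.905,-0.122,-0.097,0,0,-0.088,1],
  ],
)

```text
clock: 2.58
eef_pos: [0.5116, -0.0303, 0.2602]
ee_rot: [[-0.15, 0.989, -0.0], [0.989, 0.15, -0.0], [-0.0, -0.0, -1.0]]
contact_force: [0.9, -0.2, 0.3]
gripper_width: 1.003
```

```bash
python3 - <<'E'
from h import *
st();snap('wrist','w2')
E
```

```text
2.575 [ 0.5116 -0.0303  0.2602] yaw 98.6467645114865 tilt [-0.0003 -0.0003 -1.    ] F [ 0.9353 -0.1576  0.2794] T [ 0.0005 -0.0122  0.0241] w 85.24171996870481 j [-0.0589  0.1384 -0.203   1.2298 -0.0003  1.361 ]
```

View pics/w2.png

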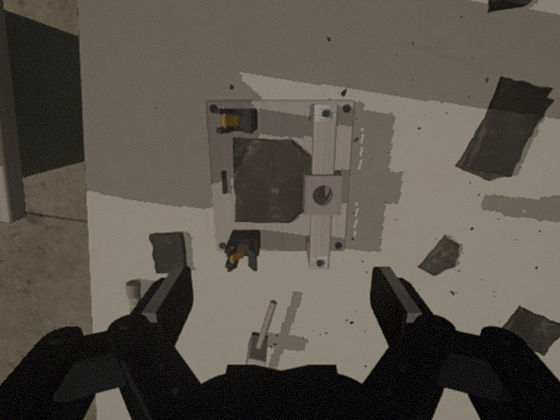

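```bash
python3 - <<'E'
from h import *
crop('w2',200,90,370,190,4.6,'c7');crop('w2',200,180,370,280,4.6,'c8')
E
```

```text
(no output)
```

View pics/c7.png

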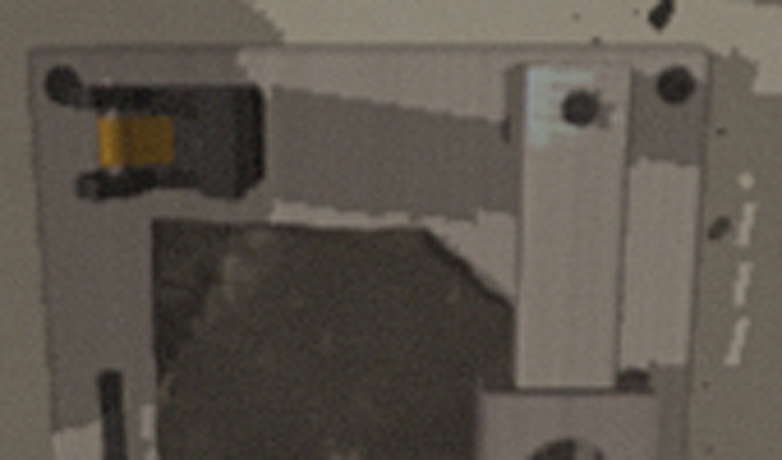

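View pics/c8.png

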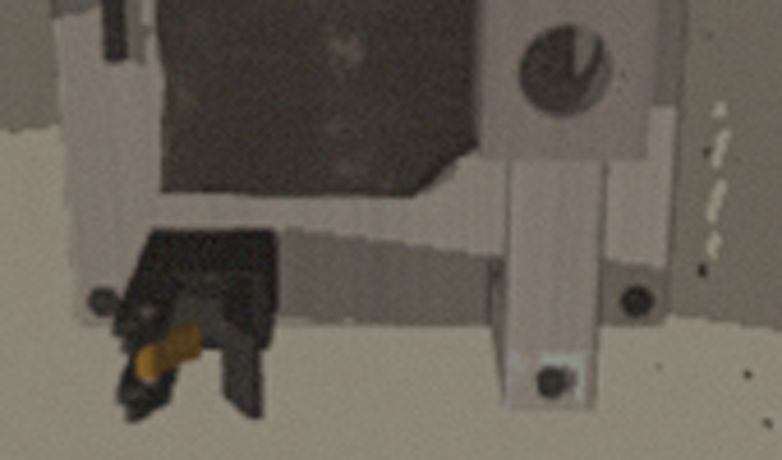

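```bash
python3 - <<'E'
from h import *
i,im,d=load('w2')
print('bore',onplane(i,323,195.2,.08), pt(i,d,310,185),pt(i,d,336,207))
S=[onplane(i,u,v,.012) for u,v in[(213.7,108.5),(347,108.5),(222.4,245.2),(338.5,245.2)]]
for s in S:print(s)
c=np.mean(S,0);print('c',c)
ang=lambda a,b:np.degrees(np.arctan2(b[1]-a[1],b[0]-a[0]))
print(ang(S[0],S[1]),ang(S[2],S[3]),ang(S[2],S[0])-90,ang(S[3],S[1])-90)
B=[onplane(i,326.1,113.3,.072),onplane(i,320.4,262.8,.072)];print(B,ang(B[1],B[0])-90)
P=cloud(i,d);cb=c[:2]
for n in (1,):
  m=(P[...,2]>.0775)&(P[...,2]<.084)&(np.hypot(P[...,0]-.557,P[...,1]+.033)<.035)
  q=(P[m][:,:2]*1000).astype(np.float32);print(len(q),cv2.minAreaRect(q))
# clips
a=np.radians(8.65);x=np.array([np.cos(a),np.sin(a)]);y=np.array([-x[1],x[0]]);L=np.stack([(P[...,:2]-cb)@x,(P[...,:2]-cb)@y],-1)
for s in(1,-1):
  m=(P[...,2]>.07)&(P[...,2]<.1)&(abs(L[...,0]+.045)<.035)&(abs(L[...,1]-s*.078)<.025)
  q=L[m]; print(s,len(q),q.min(0),q.max(0),P[m][:,2].max()); print(np.histogram(q[:,0],bins=np.arange(-.07,-.018,.003)))
E
```

```text
bore [ 0.5574 -0.0334  0.08  ] [ 0.5413 -0.0242  0.0807] [ 0.5741 -0.0444  0.0798]
[0.4186 0.036  0.012 ]
[0.5773 0.0601 0.012 ]
[ 0.4455 -0.142   0.012 ]
[ 0.6044 -0.1178  0.012 ]
c [ 0.5115 -0.0409  0.012 ]
8.638418090027107 8.68526749227388 8.601129093585087 8.665991842366012
[array([0.5453, 0.0505, 0.072 ]), array([ 0.5718, -0.1181,  0.072 ])] 8.926839205526264
1186 ((557.671142578125, -33.112937927246094), (40.17820358276367, 44.46338653564453), 8.666147232055664)
1 513 [-0.066   0.0657] [-0.027   0.0914] 0.08793154749112093
(array([ 0, 14, 16, 60, 92, 66, 11,  0,  0,  0, 31, 63, 60, 77, 23,  0,  0]), array([-0.07 , -0.067, -0.064, -0.061, -0.058, -0.055, -0.052, -0.049,
       -0.046, -0.043, -0.04 , -0.037, -0.034, -0.031, -0.028, -0.025,
       -0.022, -0.019]))
-1 426 [-0.0655 -0.089 ] [-0.0269 -0.0636] 0.0870746226865812
(array([ 0, 15, 31, 60, 70, 58, 10,  0,  0,  0, 20, 46, 51, 42, 23,  0,  0]), array([-0.07 , -0.067, -0.064, -0.061, -0.058, -0.055, -0.052, -0.049,
       -0.046, -0.043, -0.04 , -0.037, -0.034, -0.031, -0.028, -0.025,
       -0.022, -0.019]))
```

```bash
python3 - <<'E'
from h import *
go([.515,-.3025,.12],82.65)
E
```

```text
shift [-0.8993 -0.1254  0.4675] turn [-0.0001  0.0001  0.0889] rows>= 4.901971571245648 1.4959113681440401 clk 2.625
```

>>> apply_moves(
  rows=[
    [-0.9,-0.125,0.467,0,0,0.089,1],
    [-0.9,-0.125,0.467,0,0,0.089,1],
    [-0.9,-0.125,0.467,0,0,0.089,1],
    [-0.9,-0.125,0.467,0,0,0.089,1],
    [-0.9,-0.125,0.467,0,0,0.089,1],
    [-0.9,-0.125,0.467,0,0,0.089,1],
    [-0.9,-0.125,0.467,0,0,0.089,1],
    [-0.9,-0.125,0.467,0,0,0.089,1],
  ],
)

```text
clock: 3.62
eef_pos: [0.5164, -0.3006, 0.1211]
ee_rot: [[0.125, 0.992, 0.001], [0.992, -0.125, -0.0], [-0.0, 0.001, -1.0]]
contact_force: [-0.7, 0.6, -0.1]
gripper_width: 1.002
```

```bash
python3 - <<'E'
from h import *
st();go([.515,-.3025,.022],82.65)
E
```

```text
3.625 [ 0.5164 -0.3006  0.1211] yaw 82.8242848787098 tilt [ 0.0009 -0.0003 -1.    ] F [-0.6583  0.6406 -0.0927] T [-0.0371  0.0741 -0.0189] w 85.17724027264755 j [-0.5273  0.3722 -0.2233  0.9744  0.0002  1.1687]
shift [-0.0067 -0.0041  0.3304] turn [0.0003 0.     0.001 ] rows>= 1.5864642603852235 0.017044679144765415 clk 3.625
```

>>> apply_moves(
  rows=[
    [-0.004,-0.003,0.15,0,0,0.0005,1],
    [-0.004,-0.003,0.25,0,0,0.0005,1],
    [-0.004,-0.003,0.33,0,0,0.0005,1],
    [-0.004,-0.003,0.33,0,0,0.0005,1],
    [-0.004,-0.003,0.33,0,0,0.0005,1],
  ],
)

```text
clock: 4.25
eef_pos: [0.516, -0.3021, 0.0228]
ee_rot: [[0.126, 0.992, 0.002], [0.992, -0.126, -0.001], [-0.001, 0.002, -1.0]]
contact_force: [0.1, 0.3, 0.5]
gripper_width: 0.997
```

```bash
python3 - <<'E'
from h import *
st();go([.515,-.3025,.022],82.65)
E
```

```text
4.25 [ 0.516  -0.3021  0.0228] yaw 82.74710681848502 tilt [ 0.0016 -0.0009 -1.    ] F [0.1437 0.3425 0.4883] T [ 0.0158 -0.0073  0.0226] w 84.76519654430828 j [-0.5297  0.4674 -0.3303  0.7712  0.      1.1677]
shift [-0.0016 -0.0033  0.0026] turn [0.0005 0.0002 0.0005] rows>= 0.021760748566213076 0.013449257055870158 clk 4.25
```

Now close with 60 N.

>>> apply_moves(
  rows=[
    [-0.001,-0.003,0.002,0,0,0,-1],
    [-0.001,-0.003,0.002,0,0,0,-1],
    [-0.001,-0.003,0.002,0,0,0,-1],
    [-0.001,-0.003,0.002,0,0,0,-1],
    [-0.001,-0.003,0.002,0,0,0,-1],
    [-0.001,-0.003,0.002,0,0,0,-1],
  ],
  squeeze=80,
)

```text
clock: 5.0
eef_pos: [0.5145, -0.3028, 0.0213]
ee_rot: [[0.127, 0.992, 0.001], [0.992, -0.127, -0.001], [-0.0, 0.001, -1.0]]
contact_force: [-0.1, 0.6, 5.6]
gripper_width: 0.291
```

```bash
python3 - <<'E'
from h import *
st();snap('wrist','w3')
E
```

```text
5.0 [ 0.5145 -0.3028  0.0213] yaw 82.67745337794929 tilt [ 0.0008 -0.0006 -1.    ] F [-0.0504  0.6301  5.554 ] T [ 0.0588  0.1961 -0.0335] w 24.766186541295685 j [-0.532   0.4681 -0.3333  0.7684 -0.0001  1.1666]
```

View pics/w3.png

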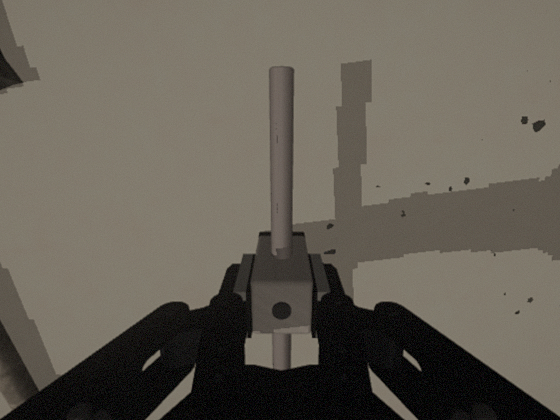

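```bash
python3 - <<'E'
from h import *
i,im,d=load('w3');s=sense()
print(onplane(i,282,311,.055),onplane(i,282,68,.033))
P=cloud(i,d);m=(P[...,2]>.052)&(P[...,2]<.058)&(abs(P[...,0]-.514)<.015)&(abs(P[...,1]+.302)<.02);q=P[m];print(cv2.minAreaRect((q[:,:2]*1000).astype(np.float32)))
go([.515,-.3025,.15],82.65)
E
```

```text
[ 0.5145 -0.3035  0.055 ] [ 0.5266 -0.2092  0.033 ]
((513.16796875, -301.8448486328125), (26.907140731811523, 30.58882713317871), 84.53446197509766)
shift [ 0.001   0.002  -0.4291] turn [0.0003 0.0001 0.0002] rows>= 2.0594804795078563 0.006014421226178054 clk 5.05
```

>>> apply_moves(
  rows=[
    [0,0,-0.08,0,0,0,-1],
    [0,0,-0.25,0,0,0,-1],
    [0,0,-0.43,0,0,0,-1],
    [0,0,-0.43,0,0,0,-1],
  ],
)

```text
clock: 5.55
eef_pos: [0.5167, -0.3041, 0.1541]
ee_rot: [[0.127, 0.992, 0.007], [0.992, -0.127, -0.004], [-0.003, 0.007, -1.0]]
contact_force: [-0.0, -0.5, -2.0]
gripper_width: 0.294
```

```bash
python3 - <<'E'
from h import *
st();snap('wrist','w4')
go([.4668,-.0474,.15],98.65)
E
```

```text
5.55 [ 0.5167 -0.3041  0.1541] yaw 82.68153290577835 tilt [ 0.0067 -0.004  -1.    ] F [-0.0302 -0.5457 -2.0139] T [-0.0168 -0.0654 -0.0044] w 24.952363684718957 j [-0.5319  0.3461 -0.1813  1.0357 -0.      1.1666]
shift [ 0.8251 -0.2686  0.0023] turn [ 0.001   0.0006 -0.0887] rows>= 4.165023575368986 1.492267495075734 clk 5.6
```

View pics/w4.png

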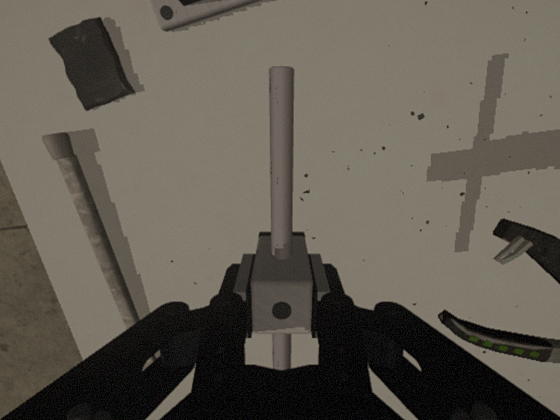

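>>> apply_moves(
  rows=[
    [0.825,-0.269,0,0,0,-0.0887,-1],
    [0.825,-0.269,0,0,0,-0.0887,-1],
    [0.825,-0.269,0,0,0,-0.0887,-1],
    [0.825,-0.269,0,0,0,-0.0887,-1],
    [0.825,-0.269,0,0,0,-0.0887,-1],
    [0.825,-0.269,0,0,0,-0.0887,-1],
    [0.825,-0.269,0,0,0,-0.0887,-1],
    [0.825,-0.269,0,0,0,-0.0887,-1],
  ],
)

```text
clock: 6.6
eef_pos: [0.4657, -0.048, 0.1494]
ee_rot: [[-0.148, 0.989, -0.0], [0.989, 0.148, -0.0], [-0.0, -0.0, -1.0]]
contact_force: [0.8, 0.2, -2.3]
gripper_width: 0.294
```

```bash
python3 - <<'E'
from h import *
st();snap('wrist','w5');snap('scene','s5')
go([.4668,-.0474,.1],98.65)
E
```

```text
6.6 [ 0.4657 -0.048   0.1494] yaw 98.53136051598308 tilt [-0.0004 -0.0002 -1.    ] F [ 0.8497  0.247  -2.3476] T [ 0.0371  0.005  -0.0008] w 24.999336646675058 j [-0.1024  0.1202 -0.4843  0.9666 -0.0003  1.3194]
shift [0.0004 0.0041 0.1651] turn [-0.0001  0.     -0.0006] rows>= 0.7925951280994963 0.009778010297233658 clk 6.7
```

View pics/w5.png

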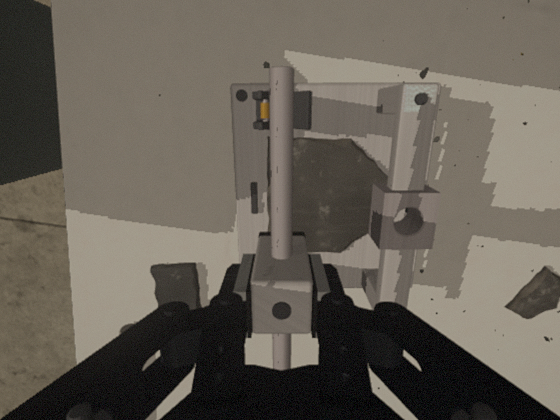

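>>> apply_moves(
  rows=[
    [0,0.004,0.1,0,0,-0.0005,-1],
    [0,0.004,0.19,0,0,-0.0005,-1],
    [0,0.004,0.19,0,0,-0.0005,-1],
    [0,0.004,0.19,0,0,-0.0005,-1],
  ],
)

```text
clock: 7.2
eef_pos: [0.4673, -0.0469, 0.0935]
ee_rot: [[-0.151, 0.988, 0.001], [0.988, 0.151, -0.0], [-0.0, 0.001, -1.0]]
contact_force: [0.5, -0.4, -1.6]
gripper_width: 0.292
```

```bash
python3 - <<'E'
from h import *
st();snap('wrist','w6');snap('scene','s6')
go([.4668,-.0474,.0428],98.65)
crop('w6',220,30,360,130,5,'c9');crop('s6',230,150,370,270,5,'c10')
E
```

```text
7.2 [ 0.4673 -0.0469  0.0935] yaw 98.71088566825078 tilt [ 0.0008 -0.0001 -1.    ] F [ 0.5358 -0.3592 -1.5609] T [ 0.0011 -0.0463  0.0235] w 24.791918913791985 j [-0.1     0.1766 -0.5593  0.8342  0.      1.3188]
shift [-0.0013 -0.0039  0.1704] turn [0.0006 0.0002 0.0004] rows>= 0.818255450908425 0.01314107492844356 clk 7.3
```

View pics/c9.png

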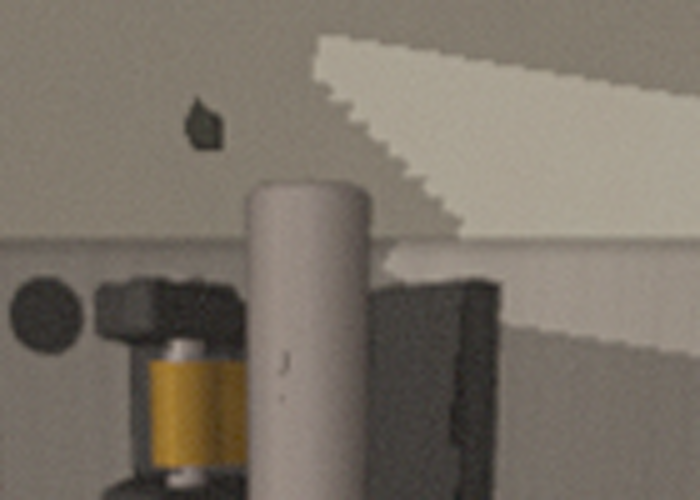

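View pics/c10.png

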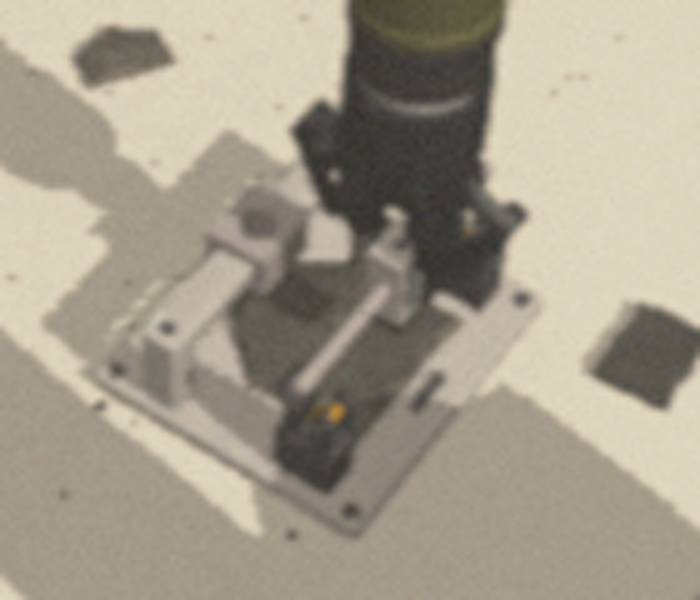

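>>> apply_moves(
  rows=[
    [-0.001,-0.002,0.03,0,0,0,-1],
    [-0.001,-0.002,0.06,0,0,0,-1],
    [-0.001,-0.002,0.08,0,0,0,-1],
    [-0.001,-0.002,0.08,0,0,0,-1],
  ],
)

```text
clock: 7.8
eef_pos: [0.4658, -0.0469, 0.0681]
ee_rot: [[-0.152, 0.988, -0.001], [0.988, 0.152, 0.0], [0.0, -0.001, -1.0]]
contact_force: [0.0, -0.1, -1.9]
gripper_width: 0.296
```

```bash
python3 - <<'E'
from h import *
st();go([.4668,-.0474,.0428],98.65)
E
```

```text
7.8 [ 0.4658 -0.0469  0.0681] yaw 98.74417669581945 tilt [-0.0009  0.0001 -1.    ] F [ 0.0393 -0.0516 -1.8718] T [ 0.0266  0.0486 -0.0174] w 25.16186432388863 j [-0.1003  0.2051 -0.5918  0.7748  0.      1.3179]
shift [-0.0023  0.0031  0.0843] turn [-0.0003 -0.0001  0.0005] rows>= 0.4050305604610806 0.010141468363536457 clk 7.8
```

In the slots with no contact force yet. Push on down slowly.

>>> apply_moves(
  rows=[
    [-0.001,0.001,0.02,0,0,0,-1],
    [-0.001,0.001,0.04,0,0,0,-1],
    [-0.001,0.001,0.06,0,0,0,-1],
    [-0.001,0.001,0.075,0,0,0,-1],
    [-0.001,0.001,0.083,0,0,0,-1],
    [-0.001,0.001,0.085,0,0,0,-1],
  ],
)

```text
clock: 8.55
eef_pos: [0.4653, -0.0471, 0.0427]
ee_rot: [[-0.152, 0.988, -0.002], [0.988, 0.152, 0.0], [0.0, -0.002, -1.0]]
contact_force: [-1.7, 0.1, 2.3]
gripper_width: 0.291
```

```bash
python3 - <<'E'
from h import *
st();go([.4668,-.0474,.0428],98.65);snap('wrist','w7');snap('scene','s7')
crop('w7',200,50,360,150,5,'c11');crop('s7',230,150,370,270,5,'c12')
E
```

```text
8.55 [ 0.4653 -0.0471  0.0427] yaw 98.73419012905842 tilt [-0.0021  0.0001 -1.    ] F [-1.7228  0.1416  2.2721] T [ 0.0716  0.4237 -0.0595] w 24.725937573445023 j [-0.1008  0.2381 -0.6199  0.7149 -0.0001  1.3175]
shift [-0.0017  0.0047 -0.0003] turn [-0.0006 -0.0001  0.0005] rows>= 0.023790734436486122 0.013638066440182797 clk 8.55
```

View pics/c11.png

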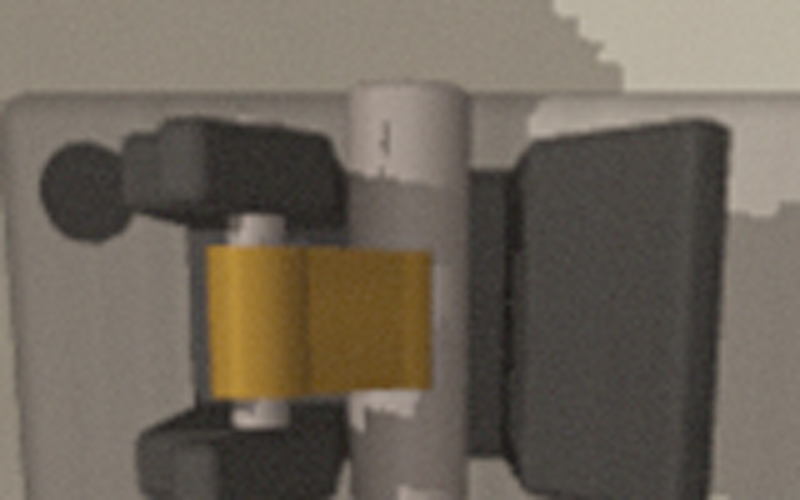

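View pics/c12.png

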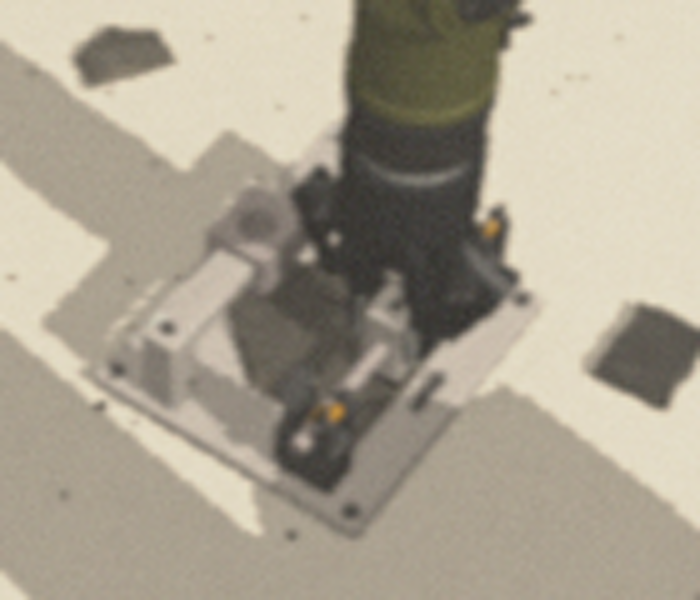

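>>> apply_moves(
  rows=[
    [0.001,0,0.006,0,0,0,-1],
    [0.001,0,0.01,0,0,0,-1],
    [0.001,0,0.01,0,0,0,-1],
  ],
)

```text
clock: 9.02
eef_pos: [0.4662, -0.0472, 0.0425]
ee_rot: [[-0.152, 0.988, 0.0], [0.988, 0.152, -0.001], [-0.001, 0.0, -1.0]]
contact_force: [-10.4, 0.4, 28.6]
gripper_width: 0.297
```

```bash
python3 - <<'E'
from h import *
st()
E
```

```text
9.025 [ 0.4662 -0.0472  0.0425] yaw 98.73346438407893 tilt [ 0.0002 -0.0007 -1.    ] F [-10.3979   0.4214  28.6137] T [0.0721 2.3265 0.0296] w 25.25961028962497 j [-0.1003  0.2379 -0.6207  0.7119 -0.0007  1.318 ]
```

>>> apply_moves(
  rows=[
    [0.001,0,-0.008,0,0,0,-1],
    [0.001,0,-0.008,0,0,0,0.1],
    [0.001,0,-0.008,0,0,0,0.2],
    [0.001,0,-0.008,0,0,0,0.2],
    [0.001,0,-0.008,0,0,0,0.2],
  ],
)

```text
clock: 9.65
eef_pos: [0.4663, -0.0466, 0.0424]
ee_rot: [[-0.152, 0.988, -0.0], [0.988, 0.152, 0.0], [0.0, -0.0, -1.0]]
contact_force: [0.5, 0.5, 0.8]
gripper_width: 0.598
```

>>> apply_moves(
  rows=[
    [0,0,-0.06,0,0,0,0.2],
    [0,0,-0.2,0,0,0,0.2],
    [0,0,-0.4,0,0,0,0.3],
    [0,0,-0.6,0,0,0,0.3],
    [0,0,-0.7,0,0,0,1],
    [0,0,-0.7,0,0,0,1],
  ],
)

```text
clock: 10.4
eef_pos: [0.4682, -0.0468, 0.2551]
ee_rot: [[-0.152, 0.988, 0.005], [0.988, 0.152, -0.001], [-0.001, 0.005, -1.0]]
contact_force: [-0.5, -0.3, -0.7]
gripper_width: 0.999
```

```bash
python3 - <<'E'
from h import *
st();snap('wrist','w8');snap('scene','s8')
crop('w8',180,100,380,350,3,'c13');crop('s8',230,150,370,270,5,'c14')
E
```

```text
10.4 [ 0.4682 -0.0468  0.2551] yaw 98.74154294069103 tilt [ 0.0051 -0.0005 -1.    ] F [-0.5062 -0.3368 -0.7142] T [-0.031  -0.006  -0.0497] w 84.89555160224339 j [-0.0995  0.0559 -0.3065  1.2033  0.      1.3187]
```

View pics/w8.png

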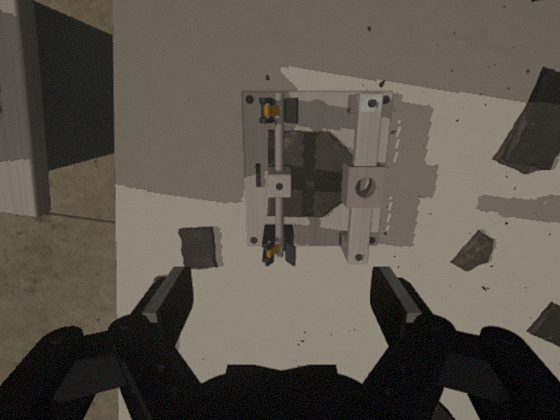

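View pics/c14.png

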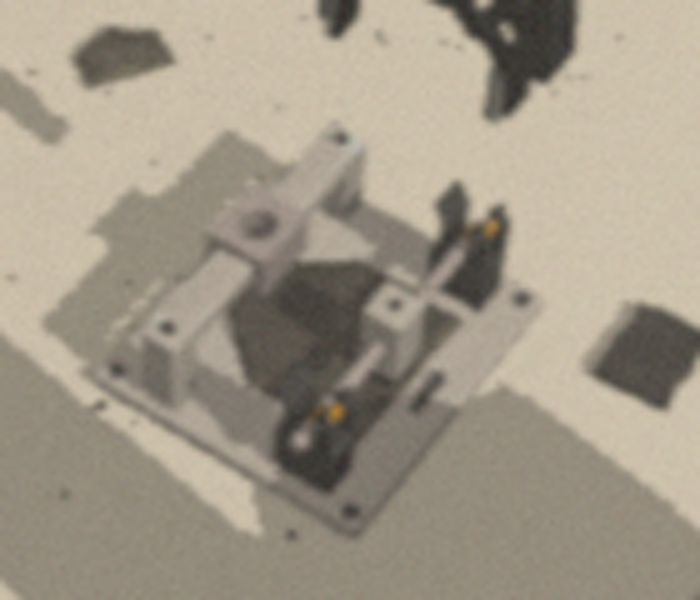

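```bash
python3 - <<'E'
from h import *
crop('w8',235,85,325,145,8,'c15');crop('w8',235,210,325,270,8,'c16')
i,im,d=load('w8');P=cloud(i,d)
m=(P[...,2]>.0735)&(P[...,2]<.084)&(np.hypot(P[...,0]-.4668,P[...,1]+.0474)<.03);q=P[m];print(len(q),np.median(q[:,2]),cv2.minAreaRect((q[:,:2]*1000).astype(np.float32)))
print('bore',onplane(i,366,186,.08))
E
```

```text
553 0.07633550719810968 ((466.19256591796875, -45.74945068359375), (25.633365631103516, 24.80944061279297), 9.273576736450195)
bore [ 0.5571 -0.0318  0.08  ]
```

View pics/c15.png

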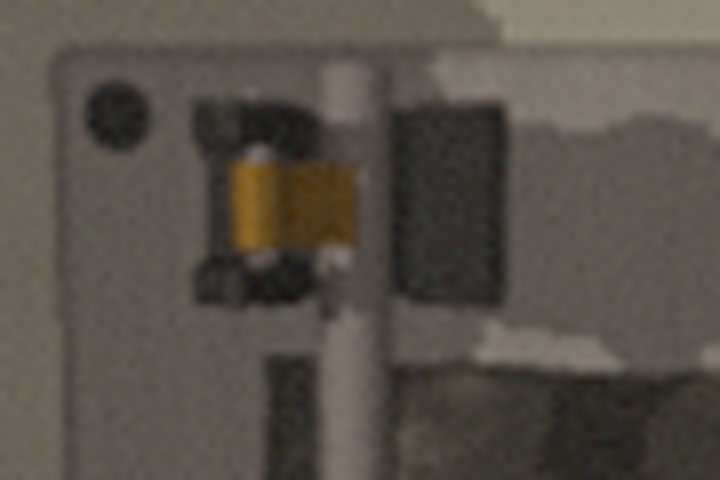

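View pics/c16.png

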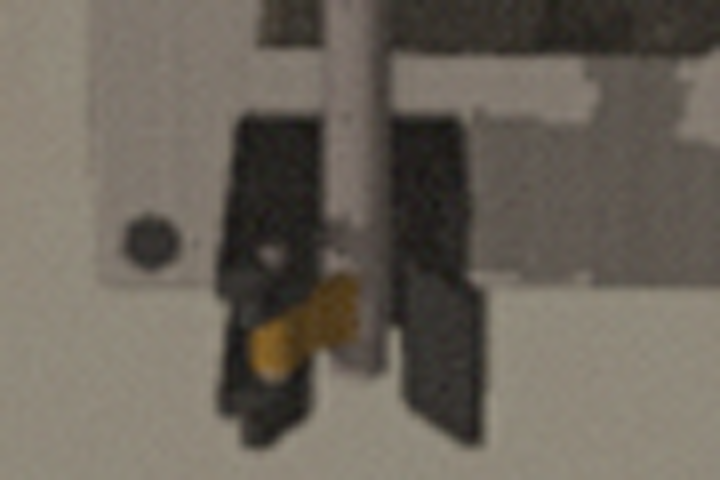

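```bash
python3 - <<'E'
from h import *
go([.485,.3,.29],168)
E
```

```text
shift [ 1.1323  0.2376 -0.1268] turn [-0.0001 -0.0001 -0.3848] rows>= 5.586620664654303 6.472735480797888 clk 10.5
```

>>> apply_moves(
  rows=[
    [1,0.2,-0.127,0,0,-0.385,1],
    [1,0.2,-0.127,0,0,-0.385,1],
    [1,0.2,-0.127,0,0,-0.385,1],
    [1,0.2,-0.127,0,0,-0.385,1],
    [1,0.2,-0.127,0,0,-0.385,1],
    [1,0.2,-0.127,0,0,-0.385,1],
    [1,0.2,-0.127,0,0,-0.385,1],
    [1,0.2,-0.127,0,0,-0.385,1],
    [1,0.2,-0.127,0,0,-0.385,1],
  ],
)

```text
clock: 11.62
eef_pos: [0.4797, 0.2586, 0.2896]
ee_rot: [[-0.978, 0.209, -0.002], [0.209, 0.978, -0.001], [0.001, -0.001, -1.0]]
contact_force: [0.5, -0.1, -0.1]
gripper_width: 0.999
```

```bash
python3 - <<'E'
from h import *
st();go([.485,.3067,.29],168);snap('wrist','w9')
E
```

```text
11.625 [0.4797 0.2586 0.2896] yaw 167.94282078636738 tilt [-0.0017 -0.0009 -1.    ] F [ 0.5166 -0.129  -0.054 ] T [ 0.0036  0.0351 -0.0042] w 84.87875471903574 j [ 0.4945  0.1942 -0.07    1.3085  0.      0.7049]
shift [ 0.0162  0.1604 -0.0016] turn [-0.0004 -0.0005 -0.0003] rows>= 0.7736596585761751 0.011558414987062338 clk 11.625
```

View pics/w9.png

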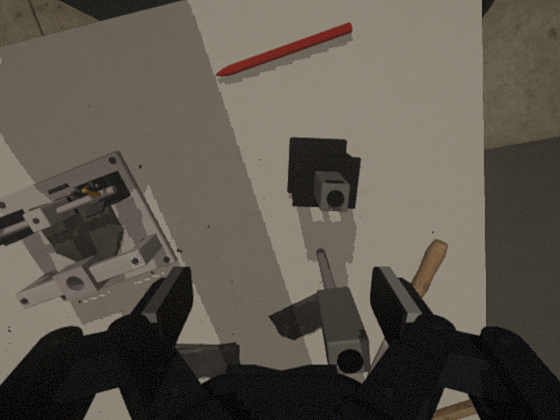

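```bash
python3 - <<'E'
from h import *
crop('w9',280,130,370,220,7,'c17')
i,im,d=load('w9');P=cloud(i,d)
m=(P[...,2]>.158)&(P[...,2]<.172)&(np.hypot(P[...,0]-.485,P[...,1]-.306)<.03);q=P[m];print(len(q),np.median(q[:,2]),cv2.minAreaRect((q[:,:2]*1000).astype(np.float32)))
m=(P[...,2]>.095)&(P[...,2]<.112)&(np.hypot(P[...,0]-.485,P[...,1]-.306)<.07);q=P[m];print(len(q),np.median(q[:,2]),cv2.minAreaRect((q[:,:2]*1000).astype(np.float32)))
E
```

```text
848 0.16492570900912656 ((485.5121765136719, 306.4676208496094), (26.35154914855957, 26.409034729003906), 76.39305114746094)
2218 0.10480581883690665 ((486.036865234375, 306.5754089355469), (70.12284851074219, 56.75432586669922), 75.63932037353516)
```

View pics/c17.png

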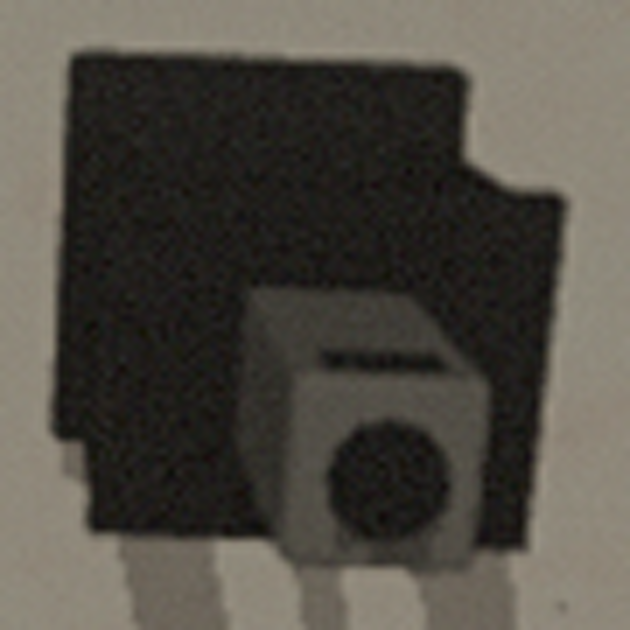

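```bash
python3 - <<'E'
from h import *
go([.4855,.3065,.22],166.2)
E
```

```text
shift [0.0146 0.1601 0.2328] turn [-0.0003 -0.0003  0.0097] rows>= 1.3578978553949659 0.16386061203248087 clk 11.675
```

>>> apply_moves(
  rows=[
    [0.0146,0.16,0.1,0,0,0.0097,1],
    [0.0146,0.16,0.233,0,0,0.0097,1],
    [0.0146,0.16,0.233,0,0,0.0097,1],
    [0.0146,0.16,0.233,0,0,0.0097,1],
    [0.0146,0.16,0.233,0,0,0.0097,1],
  ],
)

```text
clock: 12.3
eef_pos: [0.4868, 0.307, 0.2229]
ee_rot: [[-0.971, 0.238, 0.003], [0.238, 0.971, 0.002], [-0.002, 0.002, -1.0]]
contact_force: [0.3, 0.5, 0.1]
gripper_width: 1.0
```

```bash
python3 - <<'E'
from h import *
st();go([.4855,.3065,.12],166.2);snap('wrist','w10')
i,im,d=load('w10');P=cloud(i,d)
m=(P[...,2]>.158)&(P[...,2]<.172)&(np.hypot(P[...,0]-.485,P[...,1]-.306)<.025);q=P[m];print(len(q),np.median(q[:,2]),cv2.minAreaRect((q[:,:2]*1000).astype(np.float32)))
E
```

```text
12.3 [0.4868 0.307  0.2229] yaw 166.24284305263902 tilt [ 0.0026  0.0016 -1.    ] F [0.3064 0.4716 0.0981] T [ 0.0082  0.0369 -0.0362] w 84.99824410793329 j [ 0.5627  0.2682 -0.1272  1.1724 -0.      0.8028]
shift [ 0.0047 -0.0036  0.3429] turn [0.0007 0.0007 0.0002] rows>= 1.646103929554107 0.016969907556007087 clk 12.3
1351 0.1650167259554872 ((485.53271484375, 306.8357238769531), (25.66451644897461, 26.291973114013672), 75.42979431152344)
```

View pics/w10.png

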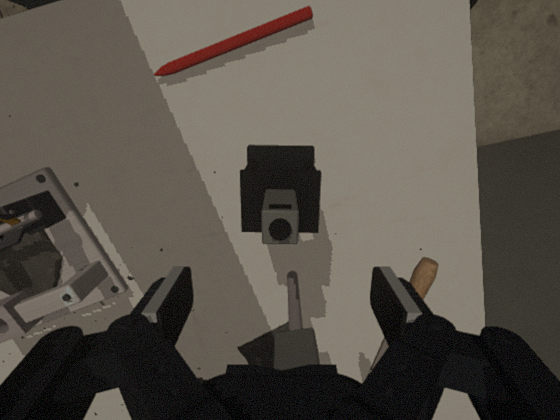

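>>> apply_moves(
  rows=[
    [0.003,-0.003,0.1,0,0,0.002,1],
    [0.003,-0.003,0.2,0,0,0.002,1],
    [0.003,-0.003,0.29,0,0,0.002,1],
    [0.003,-0.003,0.338,0,0,0.002,1],
    [0.003,-0.003,0.338,0,0,0.002,1],
    [0.003,-0.003,0.338,0,0,0.002,1],
  ],
)

```text
clock: 13.1
eef_pos: [0.4856, 0.3067, 0.1207]
ee_rot: [[-0.97, 0.243, 0.002], [0.243, 0.97, 0.001], [-0.001, 0.001, -1.0]]
contact_force: [-0.3, 0.2, -0.3]
gripper_width: 1.0
```

```bash
python3 - <<'E'
from h import *
st();go([.4855,.3066,.12],165.8)
E
```

```text
13.1 [0.4856 0.3067 0.1207] yaw 165.92895063541263 tilt [ 0.0017  0.0011 -1.    ] F [-0.278   0.1504 -0.2922] T [ 0.0299 -0.0086  0.0294] w 84.97071454952969 j [ 0.5634  0.3311 -0.2835  0.9541  0.      0.809 ]
shift [ 0.0001 -0.0005  0.0025] turn [0.0005 0.0004 0.0007] rows>= 0.012158366829003937 0.016255438413461044 clk 13.1
```

>>> apply_moves(
  rows=[
    [0,0,0,0,0,0,-1],
    [0,0,0,0,0,0,-1],
    [0,0,0,0,0,0,-1],
    [0,0,0,0,0,0,-1],
    [0,0,0,0,0,0,-1],
    [0,0,0,0,0,0,-1],
  ],
  squeeze=80,
)

```text
clock: 13.85
eef_pos: [0.4849, 0.3065, 0.1198]
ee_rot: [[-0.97, 0.243, 0.001], [0.243, 0.97, 0.001], [-0.0, 0.001, -1.0]]
contact_force: [-0.2, 0.8, 4.9]
gripper_width: 0.296
```

>>> apply_moves(
  rows=[
    [0,0,-0.08,0,0,0,-1],
    [0,0,-0.18,0,0,0,-1],
    [0,0,-0.28,0,0,0,-1],
    [0,0,-0.38,0,0,0,-1],
    [0,0,-0.48,0,0,0,-1],
    [0,0,-0.48,0,0,0,-1],
    [0,0,-0.48,0,0,0,-1],
  ],
)

```text
clock: 14.72
eef_pos: [0.4841, 0.3059, 0.2619]
ee_rot: [[-0.97, 0.243, -0.002], [0.243, 0.97, -0.001], [0.001, -0.001, -1.0]]
contact_force: [0.2, -0.3, -2.1]
gripper_width: 0.295
```

```bash
python3 - <<'E'
from h import *
st();snap('wrist','w11');snap('scene','s11')
crop('s11',60,80,300,320,3,'c18')
E
```

```text
14.725 [0.4841 0.3059 0.2619] yaw 165.93448514793042 tilt [-0.0016 -0.0011 -1.    ] F [ 0.2469 -0.3301 -2.1263] T [-0.0026  0.0618 -0.0276] w 25.05112263788036 j [ 0.5635  0.2534 -0.0576  1.2617 -0.0001  0.809 ]
```

View pics/w11.png

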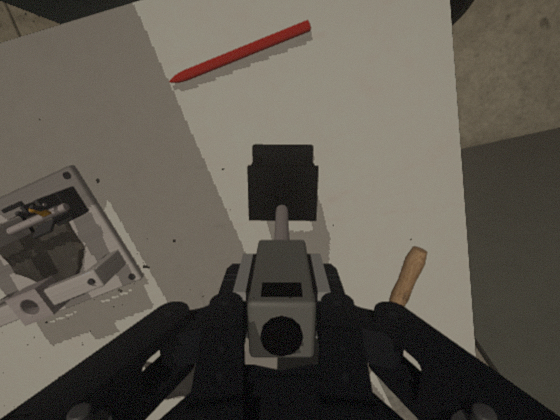

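View pics/c18.png

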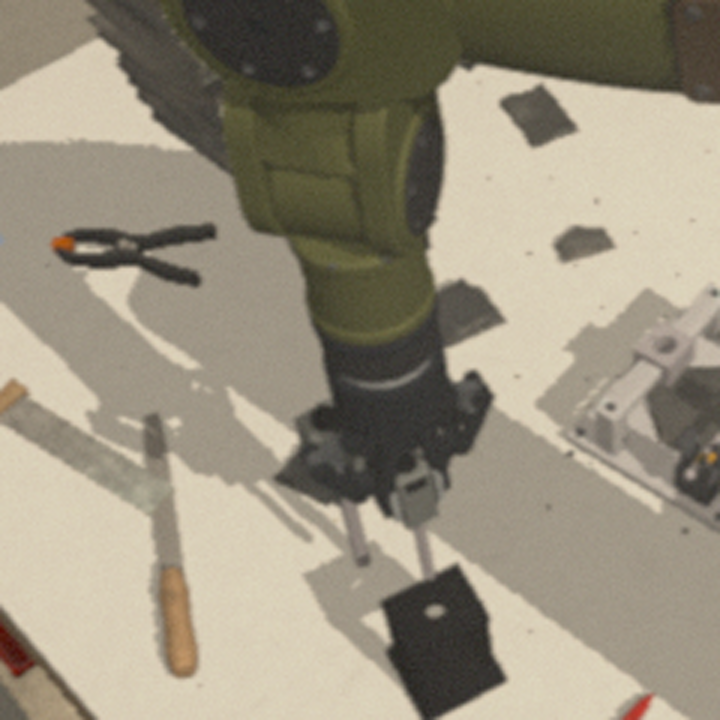

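```bash
python3 - <<'E'
from h import *
s=sense();R=s['ee_rot']
crop('w11',240,195,325,245,9,'c19')
i,im,d=load('w11');P=cloud(i,d)
m=(P[...,2]>.15)&(P[...,2]<.20)&(np.hypot(P[...,0]-.485,P[...,1]-.306)<.03)
L=(P[m]-s['eef_pos'])@R
for z0 in np.arange(.06,.112,.008):
    k=(L[:,2]>z0)&(L[:,2]<z0+.008);print(z0,k.sum(),L[k].mean(0),L[k].min(0),L[k].max(0))
E
```

```text
0.06 39 [0.0021 0.0005 0.0649] [-0.0015 -0.0042  0.0618] [0.0037 0.0052 0.0679]
0.068 46 [0.0022 0.0007 0.0718] [-0.0018 -0.0043  0.0681] [0.0039 0.0054 0.0758]
0.07600000000000001 44 [0.0023 0.0006 0.0798] [-0.0011 -0.0037  0.0761] [0.0039 0.0056 0.0836]
0.08400000000000002 38 [0.0023 0.001  0.0879] [-0.0018 -0.0038  0.0843] [0.0037 0.0057 0.0918]
0.09200000000000003 34 [0.0024 0.0005 0.0958] [-0.0002 -0.0039  0.0924] [0.0038 0.0051 0.0998]
0.10000000000000003 14 [0.002  0.0004 0.1017] [-0.0008 -0.004   0.1004] [0.0034 0.0052 0.1024]<stdin>:8: RuntimeWarning: Mean of empty slice.
  ret = um.true_divide(
Traceback (most recent call last):
ValueError: zero-size array to reduction operation minimum which has no identity
```

View pics/c19.png

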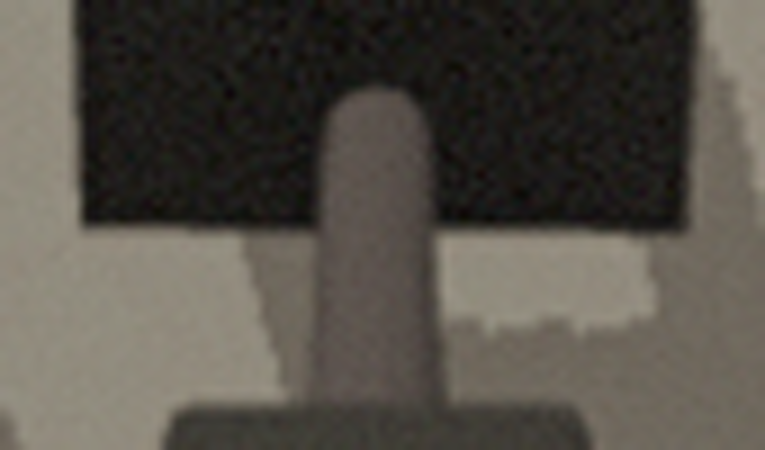

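```bash
python3 - <<'E'
from h import *
a=np.radians(165.9);R=Rt(165.9);off=R@np.array([-.0012,.0006,0]);t=np.array([.5576,-.0334,.262])-off;print(t)
go(t,165.9)
E
```

```text
[ 0.5563 -0.0337  0.262 ]
shift [-0.5092 -1.0387 -0.0003] turn [-0.0007 -0.0006  0.0002] rows>= 5.552406909564723 0.01626377184246778 clk 14.825
```

>>> apply_moves(
  rows=[
    [-0.13,-0.2,0,0,0,0,-1],
    [-0.25,-0.4,0,0,0,0,-1],
    [-0.37,-0.6,0,0,0,0,-1],
    [-0.45,-0.8,0,0,0,0,-1],
    [-0.5,-0.95,0,0,0,0,-1],
    [-0.5,-1,0,0,0,0,-1],
    [-0.5,-1,0,0,0,0,-1],
    [-0.5,-1,0,0,0,0,-1],
  ],
)

```text
clock: 15.82
eef_pos: [0.5569, -0.0206, 0.2626]
ee_rot: [[-0.97, 0.243, -0.001], [0.243, 0.97, 0.001], [0.001, 0.0, -1.0]]
contact_force: [0.4, -0.1, -2.3]
gripper_width: 0.295
```

```bash
python3 - <<'E'
from h import *
st();go([.5563,-.0337,.22],165.9)
E
```

```text
15.825 [ 0.5569 -0.0206  0.2626] yaw 165.946714482533 tilt [-0.0013  0.0006 -1.    ] F [ 0.424  -0.0714 -2.3083] T [ 0.0057  0.02   -0.0508] w 25.116676134584555 j [-0.0373  0.2234 -0.0945  1.2543  0.0005  0.208 ]
shift [-0.0089 -0.0428  0.1419] turn [ 0.0001 -0.0005  0.0003] rows>= 0.7128639988243081 0.009002313236407058 clk 15.825
```

>>> apply_moves(
  rows=[
    [-0.009,-0.041,0,0,0,0,-1],
    [-0.009,-0.041,0.07,0,0,0,-1],
    [-0.009,-0.041,0.14,0,0,0,-1],
    [-0.009,-0.041,0.14,0,0,0,-1],
    [-0.009,-0.041,0.14,0,0,0,-1],
  ],
)

```text
clock: 16.45
eef_pos: [0.5572, -0.0336, 0.2221]
ee_rot: [[-0.97, 0.242, 0.001], [0.242, 0.97, -0.0], [-0.001, 0.0, -1.0]]
contact_force: [-0.4, -0.9, -1.8]
gripper_width: 0.289
```

```bash
python3 - <<'E'
from h import *
st();st();go([.5563,-.0337,.205],165.9);snap('wrist','w12');st();snap('scene','s12')
crop('w12',210,180,350,270,5,'c20');crop('s12',230,150,370,270,5,'c21')
E
```

```text
16.45 [ 0.5572 -0.0336  0.2221] yaw 165.97573805435547 tilt [ 0.0006 -0.0001 -1.    ] F [-0.3608 -0.8992 -1.8126] T [-0.0074 -0.0185 -0.01  ] w 24.598500113525994 j [-0.0601  0.2382 -0.1678  1.1641 -0.0001  0.1846]
16.45 [ 0.5572 -0.0336  0.2221] yaw 165.97573805435547 tilt [ 0.0006 -0.0001 -1.    ] F [-0.3608 -0.8992 -1.8126] T [-0.0074 -0.0185 -0.01  ] w 24.598500113525994 j [-0.0601  0.2382 -0.1678  1.1641 -0.0001  0.1846]
shift [ 0.003  -0.0012  0.0571] turn [0.     0.0002 0.0004] rows>= 0.27440614218220993 0.007909296446891565 clk 16.45
16.5 [ 0.5575 -0.0337  0.2224] yaw 165.96435580453496 tilt [ 0.0014 -0.0001 -1.    ] F [ 0.1401 -0.2169 -2.0039] T [0.0337 0.0682 0.0077] w 24.96231526805309 j [-0.0603  0.238  -0.1675  1.1639 -0.      0.1847]
```

View pics/c20.png

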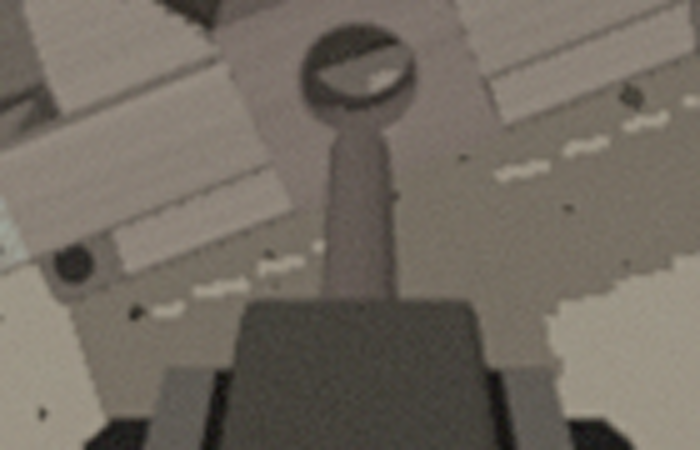

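View pics/c21.png

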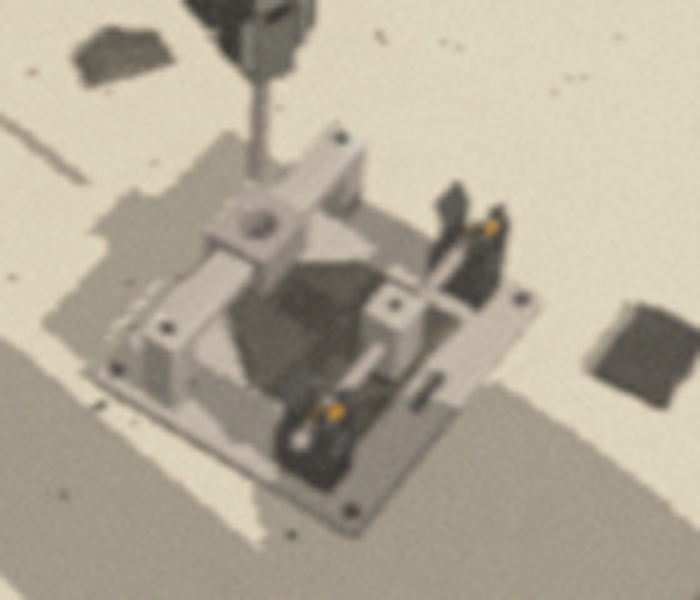

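```bash
python3 - <<'E'
from h import *
s=sense();R=s['ee_rot'];p=s['eef_pos']
i,im,d=load('w12');P=cloud(i,d)
h=onplane(i,282.1,195.4,.08);print('hole',h,'tool',R.T@(h-p))
h2=onplane(i,282.1,195.4,.08)
m=(P[...,2]>.118)&(P[...,2]<.155)&(np.hypot(P[...,0]-.5575,P[...,1]+.0335)<.02)
L=(P[m]-p)@R;print(len(L),L.mean(0),L.min(0),L.max(0))
m=(P[...,2]>.0765)&(P[...,2]<.0835)&(np.hypot(P[...,0]-.557,P[...,1]+.033)<.034)
q=(P[m][:,:2]*1000).astype(np.float32);print(len(q),cv2.minAreaRect(q))
# column u of stem axis predicted at tool pt (-.0012,.0006,.09)
for t in([-.0012,.0006,.1048],[-.0012,.0006,.07]):
    print(proj(i,p+R@np.array(t)))
# stem edges by image gradient, row 215..235
g=cv2.cvtColor(im,cv2.COLOR_BGR2GRAY).astype(int)
for v in(212,220,228,234):print(v,g[v,265:300])
E
```

```text
hole [ 0.5569 -0.0326  0.08  ] tool [0.0012 0.0009 0.1425]
186 [0.003  0.0004 0.084 ] [-0.0008 -0.0046  0.0675] [0.0045 0.0054 0.104 ]
1379 ((557.161376953125, -33.13257598876953), (40.4631462097168, 44.0825080871582), 8.573080062866211)
(np.float64(281.8889587089913), np.float64(210.00536992718062))
(np.float64(281.9547805234829), np.float64(224.69261406439134))
212 [117 117 115 117 116 115 118 115 117 122 110  82  86  91  89  88  90  91
  86  87  83  75  78 107 111 114 112 112 109 111 108 112 109 110 110]
220 [135 134 131 116 114 115 108 111 113 105  98  85  91  90  91  91  90  91
  85  89  78  76  72  79 103 112 111 110 109 112 108 107 108 107 112]
228 [110 112 110 108 108 110 110 120 137 130  94  90  90  93  91  88  98  89
  89  88  83  77  71  74 102 110 108 110 109 110 109 114 111 109 109]
234 [126 127 120 109 107 108 111 109 105  96  87  90  89  92  89  92  92  90
  85  88  83  78  66  70  95 108 114 109 112 111 112 110 108 108 111]
```

>>> apply_moves(
  rows=[
    [0.004,0.001,0.03,0,0,0,-1],
    [0.004,0.001,0.07,0,0,0,-1],
    [0.004,0.001,0.09,0,0,0,-1],
    [0.004,0.001,0.09,0,0,0,-1],
    [0.004,0.001,0.09,0,0,0,-1],
  ],
)

```text
clock: 17.18
eef_pos: [0.556, -0.0332, 0.1945]
ee_rot: [[-0.97, 0.243, 0.0], [0.243, 0.97, 0.0], [-0.0, 0.0, -1.0]]
contact_force: [0.2, -0.4, -1.2]
gripper_width: 0.295
```

```bash
python3 - <<'E'
from h import *
st();go([.5563,-.0337,.14],165.9);snap('wrist','w13');st();snap('scene','s13');st();snap('top','t13')
crop('w13',240,180,330,250,8,'c22');crop('s13',250,160,320,220,10,'c23');crop('t13',250,180,320,240,10,'c24')
s=sense();R=s['ee_rot'];p=s['eef_pos']
i,im,d=load('w13');P=cloud(i,d)
m=(P[...,2]>.09)&(P[...,2]<.123)&(np.hypot(P[...,0]-.557,P[...,1]+.0335)<.02)
L=(P[m]-p)@R;print(len(L),L.mean(0),L.min(0),L.max(0))
E
```

```text
17.175 [ 0.556  -0.0332  0.1945] yaw 165.93436060724656 tilt [ 0.0002  0.     -1.    ] F [ 0.2323 -0.4094 -1.1541] T [-0.0176 -0.0066  0.0061] w 25.079300978870112 j [-0.0597  0.2501 -0.2165  1.104   0.      0.1858]
shift [-0.0015 -0.0013  0.1817] turn [0.     0.0001 0.0002] rows>= 0.8720893053971479 0.003330798871666805 clk 17.175
17.225 [ 0.5561 -0.0333  0.1947] yaw 165.93193215823246 tilt [ 0.0005 -0.     -1.    ] F [ 0.1444 -0.0879 -1.7626] T [-0.0486 -0.0048 -0.0253] w 24.69864319798466 j [-0.0597  0.25   -0.2163  1.1041  0.      0.1858]
17.275 [ 0.5561 -0.0333  0.1948] yaw 165.9349649603682 tilt [ 0.0007 -0.0001 -1.    ] F [ 0.3929 -0.3984 -1.5109] T [ 0.0258 -0.0196 -0.0167] w 24.886961209240905 j [-0.0597  0.2499 -0.2162  1.1041 -0.      0.1858]
159 [0.0028 0.0004 0.0867] [-0.001  -0.0046  0.072 ] [0.0045 0.0054 0.1046]
```

View pics/c22.png

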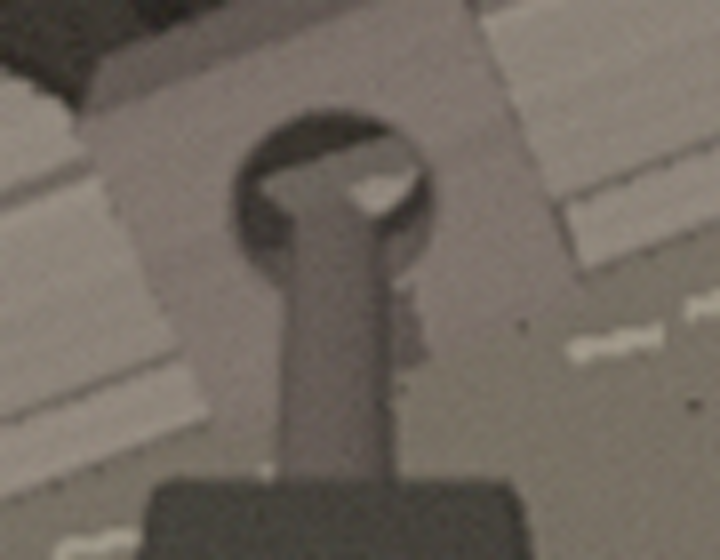

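View pics/c23.png

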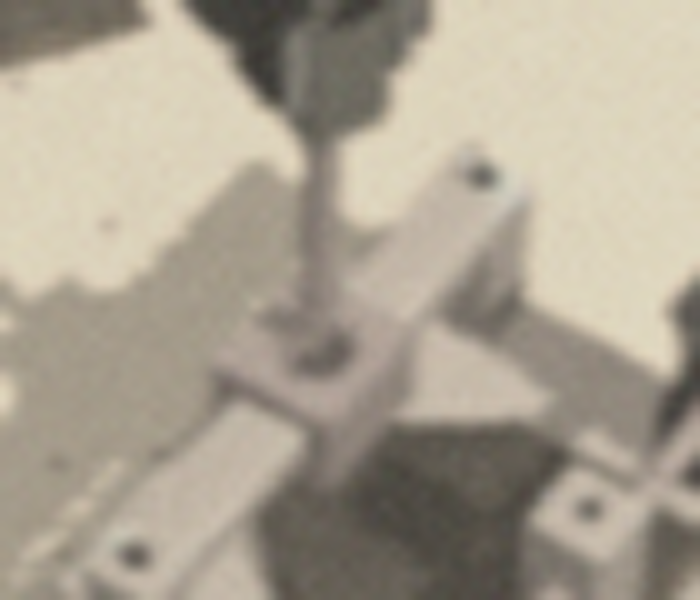

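```bash
python3 - <<'E'
from h import *
s=sense();R=s['ee_rot'];p=s['eef_pos']
i,im,d=load('w13');P=cloud(i,d)
h=onplane(i,282.1,204.8,.08);print('hole',h,'tool',R.T@(h-p))
m=(P[...,2]>.0765)&(P[...,2]<.0835)&(np.hypot(P[...,0]-.557,P[...,1]+.033)<.034)
q=(P[m][:,:2]*1000).astype(np.float32);r=cv2.minAreaRect(q);print(r, R.T@(np.array([*r[0],80])/1000-p))
E
```

```text
hole [ 0.5563 -0.0325  0.08  ] tool [0.     0.0008 0.1147]
((557.2857055664062, -33.22430419921875), (40.55344772338867, 44.14570236206055), 8.757489204406738) [-0.0011  0.0003  0.1147]
```

>>> apply_moves(
  rows=[
    [0,0.001,0.02,0,0,0,-1],
    [0,0.001,0.04,0,0,0,-1],
    [0,0.001,0.06,0,0,0,-1],
    [0,0.001,0.06,0,0,0,-1],
  ],
)

```text
clock: 17.82
eef_pos: [0.5553, -0.0329, 0.1756]
ee_rot: [[-0.97, 0.243, -0.001], [0.243, 0.97, 0.0], [0.001, -0.0, -1.0]]
contact_force: [0.1, 0.4, -1.6]
gripper_width: 0.292
```

```bash
python3 - <<'E'
from h import *
st();go([.5563,-.0335,.14],165.9);snap('wrist','w14');crop('w14',240,180,330,250,8,'c25')
E
```

```text
17.825 [ 0.5553 -0.0329  0.1756] yaw 165.93374099678027 tilt [-0.0014  0.0001 -1.    ] F [ 0.1193  0.4147 -1.5994] T [ 0.008   0.0073 -0.0101] w 24.81715714896888 j [-0.0592  0.2616 -0.246   1.0647 -0.      0.1863]
shift [-0.0038 -0.0011  0.1186] turn [-0.0001 -0.0004  0.0002] rows>= 0.5696674095260164 0.008112713585374095 clk 17.825
```

View pics/c25.png

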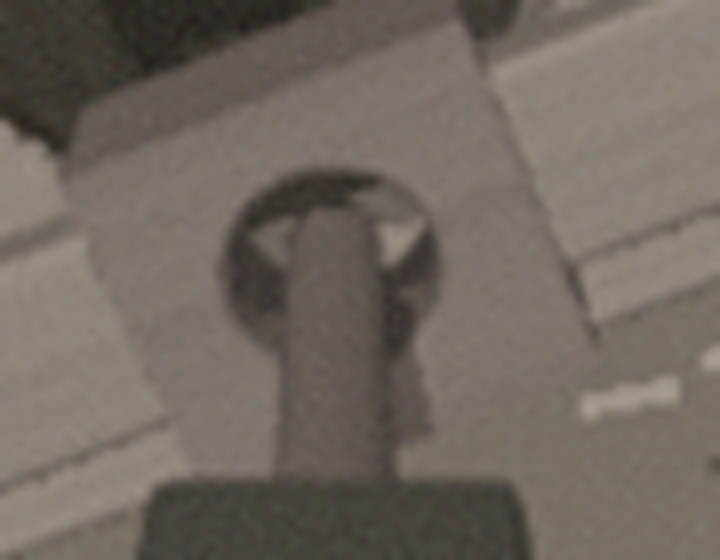

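>>> apply_moves(
  rows=[
    [-0.002,-0.001,0.02,0,0,0,-1],
    [-0.002,-0.001,0.04,0,0,0,-1],
    [-0.002,-0.001,0.06,0,0,0,-1],
    [-0.002,-0.001,0.08,0,0,0,-1],
    [-0.002,-0.001,0.08,0,0,0,-1],
  ],
)

```text
clock: 18.5
eef_pos: [0.5559, -0.0333, 0.1517]
ee_rot: [[-0.97, 0.243, -0.001], [0.243, 0.97, 0.0], [0.001, -0.0, -1.0]]
contact_force: [-0.4, -0.1, -0.8]
gripper_width: 0.295
```

```bash
python3 - <<'E'
from h import *
st();go([.5563,-.0335,.14],165.9);snap('wrist','w15');st();crop('w15',240,190,330,260,8,'c26')
E
```

```text
18.5 [ 0.5559 -0.0333  0.1517] yaw 165.93889262201375 tilt [-0.0013  0.0001 -1.    ] F [-0.4415 -0.0877 -0.7652] T [-0.0033  0.0235 -0.0009] w 25.038027170857717 j [-0.0599  0.2788 -0.2802  1.0131  0.      0.1855]
shift [-0.0016 -0.0002  0.0389] turn [-0.0001 -0.0004  0.0002] rows>= 0.18687009245008632 0.007698657127845079 clk 18.5
18.55 [ 0.5562 -0.0333  0.1521] yaw 165.93847921404748 tilt [-0.0006  0.     -1.    ] F [-0.4043 -0.0896 -1.9188] T [-0.0462 -0.0308  0.0089] w 25.136716790996342 j [-0.0598  0.2785 -0.2795  1.0133 -0.      0.1856]
```

View pics/c26.png

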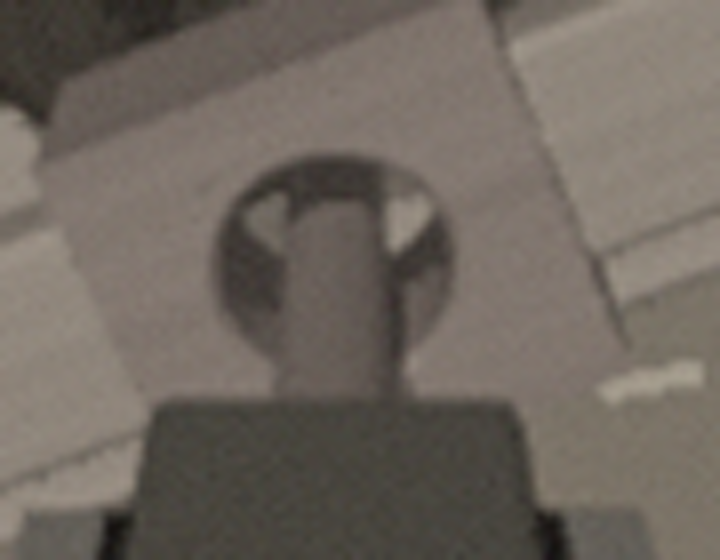

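Centred in the hole. Final 12 mm.

>>> apply_moves(
  rows=[
    [0,0,0.015,0,0,0,-1],
    [0,0,0.03,0,0,0,-1],
    [0,0,0.039,0,0,0,-1],
    [0,0,0.039,0,0,0,-1],
    [0,0,0.039,0,0,0,-1],
    [0,0,0.039,0,0,0,-1],
  ],
)

```text
clock: 19.3
eef_pos: [0.5565, -0.0334, 0.1409]
ee_rot: [[-0.97, 0.243, 0.0], [0.243, 0.97, -0.0], [-0.0, 0.0, -1.0]]
contact_force: [0.2, -0.1, -1.7]
gripper_width: 0.296
```

```bash
python3 - <<'E'
from h import *
p=[]
for k in range(6):
    snap('wrist','w16');s=sense();p.append(s['eef_pos'])
print(np.array(p));st();snap('scene','s16')
crop('w16',225,190,335,260,7,'c27');crop('s16',230,150,370,270,5,'c28')
s['eef_pos']=np.mean(p,0)
i,im,d=load('w16');P=cloud(i,d);R=s['ee_rot']
m=(P[...,2]>.0765)&(P[...,2]<.0835)&(np.hypot(P[...,0]-.557,P[...,1]+.033)<.034)
q=(P[m][:,:2]*1000).astype(np.float32);r=cv2.minAreaRect(q);print(r, R.T@(np.array([*r[0],80])/1000-s['eef_pos']))
E
```

```text
[[ 0.5565 -0.0334  0.1409]
 [ 0.5565 -0.0334  0.1408]
 [ 0.5565 -0.0333  0.1408]
 [ 0.5565 -0.0334  0.1408]
 [ 0.5564 -0.0333  0.1408]
 [ 0.5564 -0.0334  0.1407]]
19.6 [ 0.5564 -0.0334  0.1407] yaw 165.93469588803086 tilt [ 0.0001 -0.     -1.    ] F [-0.4022 -0.4331 -1.62  ] T [ 0.0333 -0.0505 -0.015 ] w 24.944913039232752 j [-0.0599  0.2869 -0.2957  0.9881 -0.      0.1856]
((557.40380859375, -33.2512092590332), (40.609649658203125, 44.158843994140625), 8.572153091430664) [-0.0009  0.0003  0.0608]
```

View pics/c27.png

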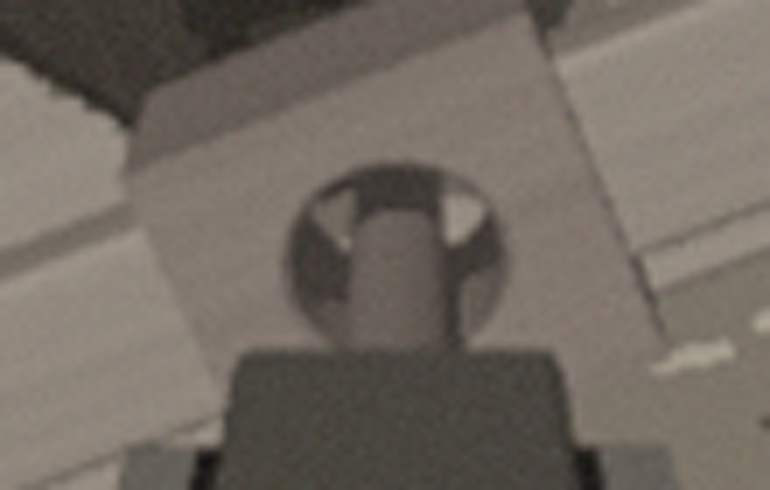

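View pics/c28.png

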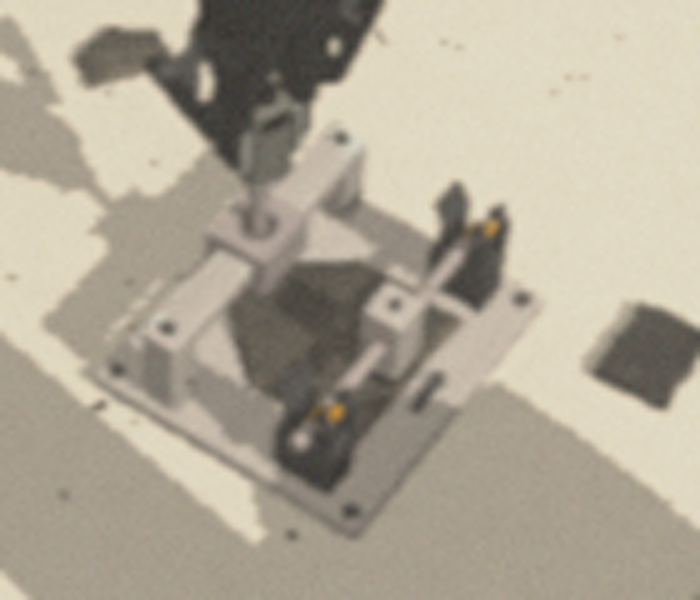

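```bash
python3 - <<'E'
from h import *
print(hand_in());st()
E
```

```text
the job is handed in; nothing more can be done
None
the job is handed in; nothing more can be done
```

The bar is seated and let go. The probe hangs centred in the guide hole, still gripped, and I handed the job in at about 19.7 s; `hand_in` gives no verdict.

- **Bar:** I pushed it down until the reaction rose to 29 N, which I took as the slot floors, then backed off and released it. Afterwards its top measured 76.3 mm above the bench (76.5 expected). It was within about 2 mm of the seat sideways and about 0.6° off in angle. Both brass gates looked closed over the rod in the wrist picture; I could not read the gate angles directly.
- **Probe:** I took the smaller of the two. Its handle measured 26 mm square with its top at 165 mm, against 214 mm for the larger one.
- **Final position:** The tip is about 36 mm above the bench, 14 mm below the guide's underside and 16 mm above the slate. The stem axis is within about 1 mm of the hole's axis. One reading partway down, from the rim of the hole, put it nearer 1 mm than zero, still well inside the 4 mm allowed.
- **Contact and bystanders:** The arm was still within 0.2 mm over the last six readings, and the force readings showed no contact on the way down. I never touched the other things on the bench, but did not re-measure their positions at the end.

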